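# Clamp a power board in the board vise and fit its heat sinks

### The job

Lay the circuit board flat on the bed of the board vise, parts up, with its end against the stop bolt, and crank the vise shut: once the sprung jaw has pushed the board onto the fixed jaw, give the crank about another half turn so that the springs grip it. Then draw the stop bolt's knob out until it stays out, and only after that stand each heat sink from the pad squarely in the middle of a chip of its own, fins up. Leave everything else on the bench where it is.

Things in the scene. Friction and masses are not known exactly. Their poses are not given: they have to be found in the camera images.
- vise: circuit-board vise, bolted down. Origin on the table under the board's place; x from crank to fixed jaw (away from the robot), y along the jaws to the left, z up. Flat bed x -90..56, y -105..105 mm, top at z 85. Fixed jaw: face at x 40, 14 thick, 170 long, 12 above the bed. A board home against fixed jaw and stop bolt has its origin at (0, 0, 85) mm, axes parallel to the vise's or turned by 180 degrees
- crank (a joint): crank angle, rad, 0 to 26.4. Axis parallel to vise x at y 0, z 60 mm; flat arm 8 mm thick at x -126. At angle a the handle is at vise y = -35 sin a, z = 60 + 35 cos a mm (0: straight up). Grows clockwise seen from the handle side; that closes the vise, 6 mm of jaw travel a turn. Drag 2 to 4 N at the handle; stays where left, never runs back
- crank_handle (a point): middle of the crank's handle: a black sleeve 16 mm across, 44 mm long, parallel to vise x, sticking out from the crank arm towards the robot (vise x -131 to -175 mm, this point at -152). It spins freely on its pin, so it can be held from above while carried round
- jaw (a joint): how far the moving jaw is pushed back on its springs, m: 0 (touching nothing) to 0.008 (springs shut). The jaw rides on springs in front of a carriage that the crank drives; once the board is caught between the jaws each further turn presses the springs by 6 mm, at 2.5 N per mm on top of 2.5 N
- jaw_face (a point): middle of the upper edge of the moving jaw's clamping face (steel bar 170 mm long along vise y, 8 mm thick, top 12 mm above the bed; behind it a carriage 12 mm thick, 130 wide, 15 high). With the crank at 0 it is at vise x -58 mm, 98 mm from the fixed jaw's face
- stop_knob (a joint): how far the sprung stop bolt is drawn out, m: 0 (in, blocking) to 0.018 (out, at its stop). It slides along vise +x, away from the robot. Its spring draws it in with up to 6 N in the first half of the travel; past half way it snaps over to its stop and stays there
- stop_grip (a point): middle of the stop bolt's black knob behind the left end of the fixed jaw: round, axis along vise x, 18 mm across, 23 long, a 24 mm flange at its far end; at vise (85, 74, 90) mm while in. The bolt, a bar 8 x 8 mm, then stands 16 mm out of the fixed jaw's face, 1 mm above the bed, at y 70 to 78: the board's end is set against its side at y 70
- board: green circuit board lying parts up on a flat black pad 6 mm thick: 80 (its x) x 140 (its y) x 3.2 mm, 120 g, origin at the middle of its underside. In its middle a square grey inductor, 22 x 22 mm, sides along x and y, top 23.2 mm above the underside: hold it by that. It goes in with its y along the vise's y, either way round
- chip0 (a point): middle of the top of a black chip, 20 x 20 mm, at (-22, -44, 5.2) mm in the board's frame
- chip1 (a point): middle of the top of a black chip, 20 x 20 mm, at (22, -44, 5.2) mm in the board's frame
- chip2 (a point): middle of the top of a black chip, 20 x 20 mm, at (-22, 44, 5.2) mm in the board's frame
- chip3 (a point): middle of the top of a black chip, 20 x 20 mm, at (22, 44, 5.2) mm in the board's frame
- sink0: aluminium finned heat sink, 24 x 24 mm, 18 mm tall, 30 g, standing on its flat base, fins up; origin at the middle of the base; sides along its x and y (fins along its x). May be absent
- sink1: aluminium finned heat sink, 24 x 24 mm, 18 mm tall, 30 g, standing on its flat base, fins up; origin at the middle of the base; sides along its x and y (fins along its x). May be absent
- sink2: aluminium finned heat sink, 24 x 24 mm, 18 mm tall, 30 g, standing on its flat base, fins up; origin at the middle of the base; sides along its x and y (fins along its x). May be absent
- sink3: aluminium finned heat sink, 24 x 24 mm, 18 mm tall, 30 g, standing on its flat base, fins up; origin at the middle of the base; sides along its x and y (fins along its x). May be absent
- solder_spool: spool of solder wire, 58 mm across, 46 mm tall, standing upright; not part of the job
- flux_bottle: white flux bottle, 36 mm across, 75 mm tall, standing; not part of the job
- driver: screwdriver with a grey handle, 160 mm long, lying; not part of the job
- brush: wooden brush, 160 mm long, lying; not part of the job
- reel: white component reel, 130 mm across, 12 mm thick, lying flat; not part of the job
- paste_jar: grey jar with a white cap, 52 mm across, 50 mm tall, standing; not part of the job
- caliper_case: flat black case, 70 x 200 x 22 mm, lying; not part of the job

How it is judged:
On the way, in this order (a step that is already met when the one before it is completed fails the run):
1. the board lies flat between the jaws with its end against the stop bolt (z of board in the frame of vise between 0.082 and 0.088 m and angle between board's own z axis and vertical below 0.05 rad and y of board in the frame of vise between -0.0045 and 0.0025 m and x of board in the frame of vise between -0.02 and 0.003 m and angle between the y axis of board and the y axis of vise, either way round below 0.15 rad and value of joint stop_knob below 0.004 m), for 0.2 s.
2. the crank has closed the jaw: the board sits against the fixed jaw and the stop bolt, the jaw pressed 1 to 6.5 mm back on its springs, the stop bolt still in (z of board in the frame of vise between 0.082 and 0.088 m and angle between board's own z axis and vertical below 0.05 rad and angle between the y axis of board and the y axis of vise, either way round below 0.08 rad and y of board in the frame of vise between -0.0045 and 0.0025 m and x of board in the frame of vise between -0.0025 and 0.0025 m and value of joint jaw between 0.001 and 0.0065 m and value of joint stop_knob below 0.004 m), for 0.2 s.
3. the stop bolt is drawn out to its stop and stays there, no heat sink being on the vise yet (value of joint stop_knob above 0.015 m and height (world z) of each of sink0, sink1, sink2, sink3 below 0.06 m), for 0.3 s.
4. every heat sink stands on a chip ((distance between sink0 and chip0 below 0.005 m or distance between sink0 and chip1 below 0.005 m or distance between sink0 and chip2 below 0.005 m or distance between sink0 and chip3 below 0.005 m) and angle between each of sink0, sink1, sink2, sink3's own z axis and vertical below 0.12 rad and linear speed of each of sink0, sink1, sink2, sink3 below 0.02 m/s and (angle between the x axis of sink0 and the x axis of board, either way round below 0.2 rad or angle between the x axis of sink0 and the y axis of board, either way round below 0.2 rad) and (distance between sink1 and chip0 below 0.005 m or distance between sink1 and chip1 below 0.005 m or distance between sink1 and chip2 below 0.005 m or distance between sink1 and chip3 below 0.005 m) and (angle between the x axis of sink1 and the x axis of board, either way round below 0.2 rad or angle between the x axis of sink1 and the y axis of board, either way round below 0.2 rad) and (distance between sink2 and chip0 below 0.005 m or distance between sink2 and chip1 below 0.005 m or distance between sink2 and chip2 below 0.005 m or distance between sink2 and chip3 below 0.005 m) and (angle between the x axis of sink2 and the x axis of board, either way round below 0.2 rad or angle between the x axis of sink2 and the y axis of board, either way round below 0.2 rad) and (distance between sink3 and chip0 below 0.005 m or distance between sink3 and chip1 below 0.005 m or distance between sink3 and chip2 below 0.005 m or distance between sink3 and chip3 below 0.005 m) and (angle between the x axis of sink3 and the x axis of board, either way round below 0.2 rad or angle between the x axis of sink3 and the y axis of board, either way round below 0.2 rad)), for 0.2 s.
At the end, for the whole second after the job is handed in: Board flat on the bed, within 2.5 mm of the fixed jaw and 4.5 mm of the stop bolt's line, jaw pressed 1 to 6.5 mm back on its springs; stop bolt over 15 mm out; every heat sink upright, at rest, square to the board (0.2 rad), its base within 5 mm of the middle of its own chip's top (all of step 4 and z of board in the frame of vise between 0.082 and 0.088 m and angle between board's own z axis and vertical below 0.05 rad and angle between the y axis of board and the y axis of vise, either way round below 0.08 rad and y of board in the frame of vise between -0.0045 and 0.0025 m and x of board in the frame of vise between -0.0025 and 0.0025 m and value of joint jaw between 0.001 and 0.0065 m and value of joint stop_knob above 0.015 m and linear speed of board below 0.02 m/s); the robot touches nothing.
It fails at once if a bystander (spool, bottle, jar, reel, screwdriver, brush or case) is pushed more than 40 mm from its place (distance of any of solder_spool, flux_bottle, driver, brush, reel, paste_jar, caliper_case from where it was at the start of the episode above 0.04 m).
Of sink0, sink1, sink2, sink3 only 2 to 4 are there at a start; the rules pass over those that are not, and their reading is None.
At some moment in a run one of sink0, sink1, sink2, sink3 may be knocked a few centimetres aside while the robot is not near it.
Once in a run the grip may slacken for a moment while it holds something.
It also fails if it takes over 210 s, if anything falls off the work surface, if the arm or the gripper's body presses on something with over 40 N, if the wrist force passes 120 N, or if a joint passes its speed limit or range.

### The arm

A 6-joint arm with a two-finger parallel gripper is mounted at the origin on the work surface. World frame = base frame: x ahead of the robot, y to its left, z up, the work surface at z = 0. Lengths are in m, angles in rad, forces in N, time in s.
With the tool pointing down it reaches from about 0.275 to 1 m from the base axis. Payload 8.4 kg.
Tool frame: the origin (TCP) lies between the finger pads; the fingertips stand 14 mm ahead of it and the grasp point (between the pads) lies 5 mm behind it (env.tcp_to_tips is the distance from the TCP to the fingertips, in m); z points along the fingers, x is the direction in which the jaws open and shut, and the axes are right-handed (so a half turn about z gives the same grasp; the last joint's range is limited). The gripper opens to 85 mm and grips with 20 to 120 N. Pads are 22 mm wide; open, the fingers measure 114 mm over their backs; the gripper's body (76 mm by 85 mm) begins 54 mm behind the grasp point. The pads swing forward as they close: fully open they stand 13 mm farther back than shut.
Start: joints at [-1.343, 0.353, 1.633, -0, 1.155, -0.002], TCP at [0.142, -0.609, 0.245] pointing down, gripper open.
Joint ranges: [-2.63, 2.63], [-0.92, 2.1], [0.06, 2.66], [-1.3, 4.44], [0, 2.69], [-3.02, 3.02]. Speed limits (rad/s): [2.22, 2.22, 2.79, 3.14, 3.14, 3.14].

### API

Orientations are given as a unit quaternion [w, x, y, z].
In Python, from bench import env gives the robot as it stands.
- The arm moves only by the tool step_arm, never from a script. Its argument "increments" is one flat list of numbers, 5 for each row, row after row: the shift along the tool's x, y, z in mm, then the turn about the tool's z in rad, then the closure, from 0 (fully open) to 1 (shut). A call has 1 to 8 rows; each row is the pose to reach, as a shift and turn from the pose commanded when the call began, along the tool's axes at that moment; what a row does not reach only later rows make up. A row lasts 1/10 s, in which the tool goes at most 50 mm and 8.59 degrees, less where a joint would pass 70% of its speed; a pose out of reach is approached as far as the arm can. A call with a gripper value outside its range is refused whole. The fingers move at their own pace and stop on an object; "grip_force" is the grip in N (left out, the last holds). Time passes only in rows, so rows that repeat a pose let the fingers close. It gives the time, the measured TCP pose, the force and the opening at its end, in the units of the state.
- env.state(): the state, without advancing time (a new reading comes with each control period).
- env.capture(name): name is "scene" or "top"; returns a dict with "image" (420x560x3 uint8, red, green, blue), "fx", "fy", "cx", "cy" (pixels), "k1" (the pictures are not rectified: a ray, as slopes to the right and down, at radius r is drawn at 1 + k1 r^2 times it, then the intrinsics apply), "rvec" (rotation vector, rad) and "tvec" (3), from world to camera coordinates, as OpenCV has them. Camera axes: x right, y down, z forward; pixel columns grow to the right and rows downward; lengths in m; the calibration is good to about 2 mm. A picture is of the moment at which its call begins. There is no depth.
- env.close_job(): hands the job in, once; it reports no verdict.
The state is a dict: "time_s": time; "q": joint angles; "qd": joint speeds; "joint_torque": joint torques, N m; "tcp_pos": TCP position; "orientation": TCP orientation; "ft_force": force on the tool from outside, world axes, zero at the start; "ft_torque": the same for the moment, N m; "width": finger opening in m.
Only numpy, scipy, OpenCV 4.12 (cv2) and the standard library are available. Lean on these libraries where they do the work, as an engineer would, in place of code of your own. Each camera call takes 0.05 s, during which the arm holds its last target.

## Working session

There is one attempt and no reset: what is moved stays moved. The work goes in short steps, Python scripts to look and compute and a tool call to move; the robot and the scene stay as the last step left them, time stands still between calls to the robot, and variables do not carry over. Pictures are saved under pics/ and viewed, and the job is handed in when it is done.

Besides the shell and the picture viewer there is one more tool, called after "Request:" as a command line: name --argument value ..., lists and objects as JSON in quotes. step_arm: Moves the arm, as the interface text tells. Its arguments: {"type":"object","properties":{"increments":{"type":"array","items":{"type":"number"}},"grip_force":{"type":"number"}},"required":["increments"]}

```bash
ls; mkdir -p pics; cat > h.py <<'E'
import numpy as np, cv2
from bench import env
from scipy.spatial.transform import Rotation as R
def cap(n,fn=None):
    c=env.capture(n)
    if fn: cv2.imwrite('pics/'+fn,c['image'][:,:,::-1])
    return c
def RT(c): return cv2.Rodrigues(np.array(c['rvec'],float))[0],np.array(c['tvec'],float).ravel()
def ray(c,u,v):
    x=(u-c['cx'])/c['fx'];y=(v-c['cy'])/c['fy']
    rd=np.hypot(x,y);r=rd
    for _ in range(30): r=rd/(1+c['k1']*r*r)
    s=r/rd if rd>0 else 1
    Rm,t=RT(c); d=Rm.T@np.array([x*s,y*s,1]); return -Rm.T@t,d
def onz(c,u,v,z):
    o,d=ray(c,u,v); return o+d*(z-o[2])/d[2]
def proj(c,P):
    Rm,t=RT(c);p=Rm@np.array(P,float)+t;x,y=p[0]/p[2],p[1]/p[2];k=1+c['k1']*(x*x+y*y)
    return np.array([c['fx']*x*k+c['cx'],c['fy']*y*k+c['cy']])
def tri(c1,p1,c2,p2):
    o1,d1=ray(c1,*p1);o2,d2=ray(c2,*p2)
    s=np.linalg.lstsq(np.c_[d1,-d2],o2-o1,rcond=None)[0]
    a,b=o1+d1*s[0],o2+d2*s[1];return (a+b)/2,np.linalg.norm(a-b)
E
python3 - <<'E'
from h import *
for n in('scene','top'):
    c=cap(n,n+'0.png');Rm,t=RT(c);print(n,c['fx'],c['k1'],c['cx'],c['cy'],-Rm.T@t,Rm[2])
s=env.state();print(s); print(env.tcp_to_tips)
E
```

```text
pics
scene 381.1058792171549 -0.07344119285221318 280.74196154387477 207.5231028682965 [ 0.95249073 -0.72623112  0.94233919] [-0.38955084  0.60649777 -0.69311659]
top 434.00708202599174 0.006171294495330817 284.2409812811973 213.51855987998246 [0.38053593 0.01952487 1.20423375] [ 9.20625918e-02 -2.43127261e-04 -9.95753192e-01]
{'time_s': 0.1, 'q': array([-1.34340742e+00,  3.53599104e-01,  1.63405945e+00,  5.81641765e-06,
        1.15521200e+00, -2.41876662e-03]), 'qd': array([ 2.40393730e-04, -1.13437921e-03,  1.58632476e-04, -2.58638185e-05,
       -2.34875349e-04, -3.39551159e-04]), 'joint_torque': array([ 3.01208649e-05, -6.06359625e+01, -3.42821789e+01,  2.10737676e-05,
        3.81489095e-03,  4.35693934e-06]), 'tcp_pos': array([ 0.1422657 , -0.60816708,  0.24462426]), 'orientation': array([-4.00316953e-04,  7.83513710e-01, -6.21374168e-01, -4.98007822e-04]), 'ft_force': array([0.25187465, 0.42730786, 0.60676688]), 'ft_torque': array([ 0.01619619, -0.01732826,  0.01735374]), 'width': 0.08569787787363398}
0.014
```

View pics/scene0.png

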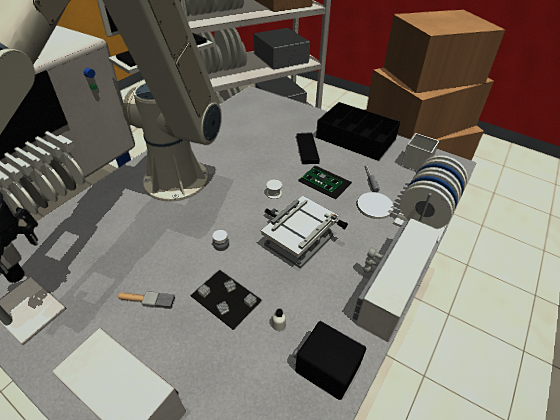

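View pics/top0.png

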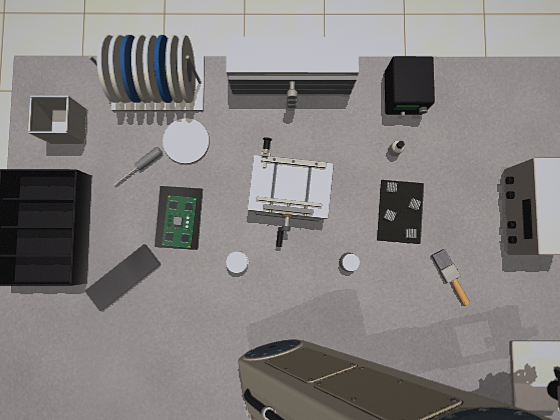

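The top view shows the board near (180,218), the vise near (290,190) with the crank at (281,236) and the stop knob at (267,145). Four sinks sit on the pad around (400,210). I'll enlarge these areas.

```bash
python3 - <<'E'
import cv2
t=cv2.imread('pics/top0.png');s=cv2.imread('pics/scene0.png')
def z(im,x0,y0,x1,y1,k,n): cv2.imwrite('pics/'+n,cv2.resize(im[y0:y1,x0:x1],None,fx=k,fy=k,interpolation=cv2.INTER_CUBIC))
z(t,235,130,345,260,4.5,'z1.png'); z(t,370,170,430,250,7,'z2.png'); z(t,150,180,210,255,7,'z3.png'); z(s,250,160,360,275,5,'z4.png')
E
```

```text
(no output)
```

View pics/z1.png

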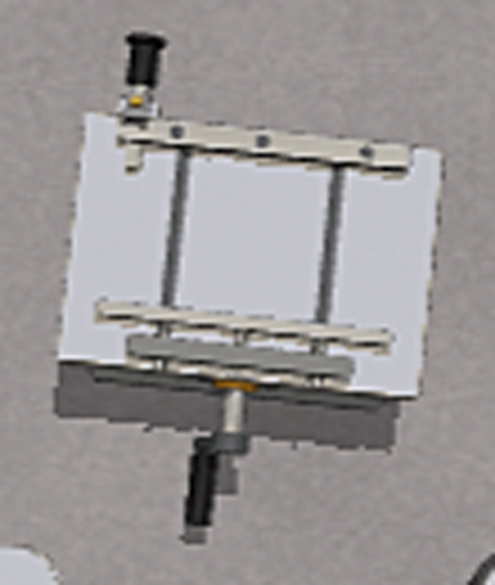

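View pics/z2.png

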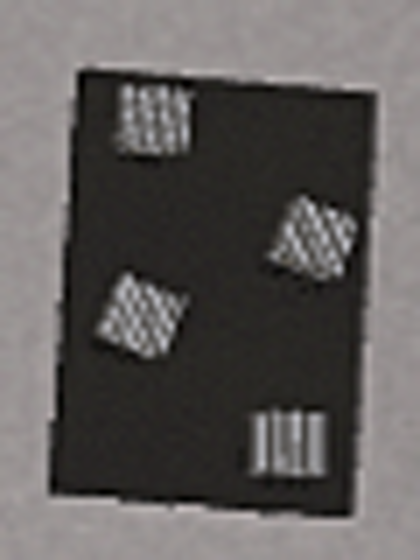

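View pics/z3.png

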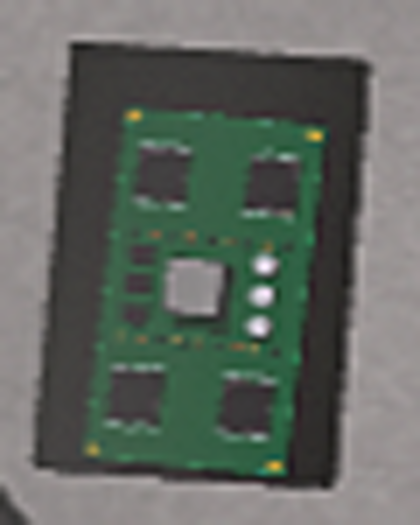

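View pics/z4.png

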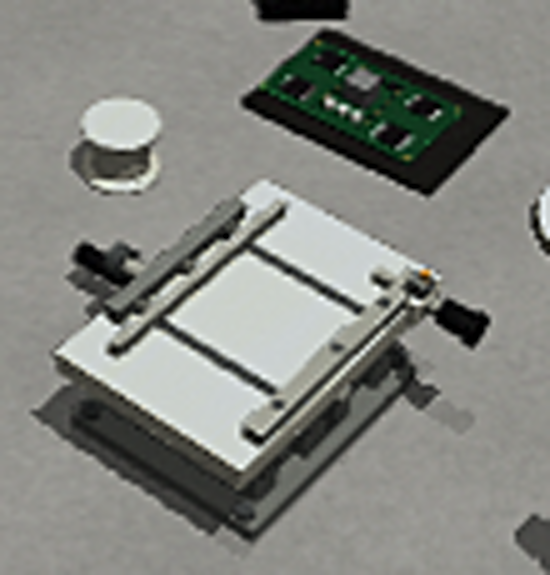

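```bash
cat > m.py <<'E'
from h import *
def blobs(mask,amin):
    n,l,st,ce=cv2.connectedComponentsWithStats(mask.astype(np.uint8),connectivity=8)
    return [(st[i,4],ce[i],(l==i)) for i in range(1,n) if st[i,4]>=amin]
def rectz(c,m,z,up=1):
    cs,_=cv2.findContours(m.astype(np.uint8),cv2.RETR_EXTERNAL,cv2.CHAIN_APPROX_NONE)
    k=max(cs,key=cv2.contourArea).reshape(-1,2)
    P=np.array([onz(c,u,v,z)[:2]*1000 for u,v in k],np.float32)
    r=cv2.minAreaRect(P); return r
E
python3 - <<'E'
from m import *
c=cap('top'); im=c['image'].astype(int); hsv=cv2.cvtColor(c['image'],cv2.COLOR_RGB2HSV)
r,g,b=im[...,0],im[...,1],im[...,2]
roi=np.zeros(r.shape,bool); roi[175:260,145:215]=1
gm=roi&(g>r+25)&(g>b+15)
gm=cv2.morphologyEx(gm.astype(np.uint8),cv2.MORPH_CLOSE,np.ones((9,9)))
print('board',rectz(c,gm,0.0092))
# inductor
roi[:]=0; roi[212:228,168:185]=1
im_=c['image'][205:235,165:195]; print(c['image'][214:228,170:186].mean(2).astype(int))
# vise bed
roi[:]=0; roi[150:235,240:340]=1
vm=roi&(b>165)&(b>=r)
bl=max(blobs(vm,100),key=lambda q:q[0])[2]
cv2.imwrite('pics/vm.png',cv2.resize((bl[130:260,235:345]*255).astype(np.uint8),None,fx=4,fy=4))
print('bed',rectz(c,bl,0.085))
E
```

```text
board ((469.5642395019531, 309.438720703125), (79.21182250976562, 139.2841339111328), 84.47576904296875)
[[ 77  79  75  75  75  76  78  77  75  68  56  82  91  76  70  64]
 [ 63  61  67  77  75  75  73  73  72  74  74  73  74  73  70  64]
 [ 64  66  71  74  67  54  54  65  64  67  68  70  72  74  71  68]
 [ 61  61  70  88 129 153 152 150 146 110 102  88  70  74  70  77]
 [ 80  78  74  85 124 142 142 142 143 147 151 130  47  65  72  64]
 [ 62  66  72 107 155 138 138 139 140 143 145 121  45  60  73  66]
 [ 62  65  72  99 145 138 138 138 138 143 142 119  49  64  72  64]
 [ 57  61  72 101 146 138 138 138 139 144 137  99  53  68  67  92]
 [ 80  79  73 104 149 139 137 139 139 147 142  73  54  69  69 112]
 [ 70  69  72 100 149 145 142 142 142 148 140  63  60  74  68  75]
 [ 65  69  75  80  91 103 135 141 145 156 147  58  60  73  70  61]
 [ 65  69  78  74  70  55  54  51  46  48  49  51  58  74  66  90]
 [ 68  77  76  76  72  60  59  59  58  57  58  59  63  71  77 149]
 [ 77  78  78  77  75  76  74  76  76  71  59  58  62  72  65 108]]
bed ((565.0659790039062, 2.469104766845703), (81.94322204589844, 89.6473617553711), 83.74536895751953)
```

View pics/vm.png

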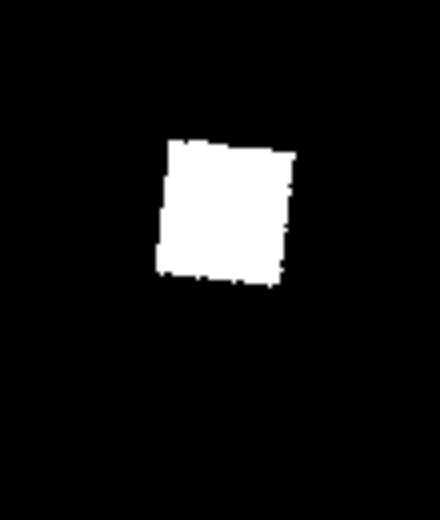

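```bash
python3 - <<'E'
from m import *
c=cap('top'); im=c['image'].astype(int)
r,g,b=im[...,0],im[...,1],im[...,2]
roi=np.zeros(r.shape,bool); roi[150:222,240:340]=1
vm=roi&(b>150)&(b>=r)
vm=cv2.morphologyEx(vm.astype(np.uint8),cv2.MORPH_CLOSE,np.ones((7,7)))
bl=max(blobs(vm,100),key=lambda q:q[0])[2]
cv2.imwrite('pics/vm2.png',cv2.resize((bl[130:260,235:345]*255).astype(np.uint8),None,fx=4,fy=4))
print('bed',rectz(c,bl,0.085))
# sinks
roi[:]=0; roi[178:246,378:426]=1
sm=roi&(im.mean(2)>75)
for a,ce,m in blobs(sm,15):
    rr=rectz(c,m,0.024); print(a,ce,np.round(rr[0],1),np.round(rr[1],1),round(rr[2],1))
cv2.imwrite('pics/sm.png',cv2.resize((sm[170:250,370:430]*255).astype(np.uint8),None,fx=6,fy=6))
E
```

```text
bed ((556.7925415039062, 4.355384826660156), (209.82298278808594, 144.7822265625), 83.93417358398438)
644 [407.27018634 211.63354037] [ 496.6 -301.5] [129.2 186.5] 89.0
90 [391.51111111 186.6       ] [ 564.7 -276.5] [27.5 25.3] 88.9
87 [414.42528736 203.77011494] [ 517. -337.] [28.1 26.6] 66.5
93 [389.6344086  214.80645161] [ 486.9 -269.2] [27.4 26.6] 68.1
78 [410.58974359 232.97435897] [ 438.4 -325.5] [27.2 24.7] 88.6
```

View pics/vm2.png

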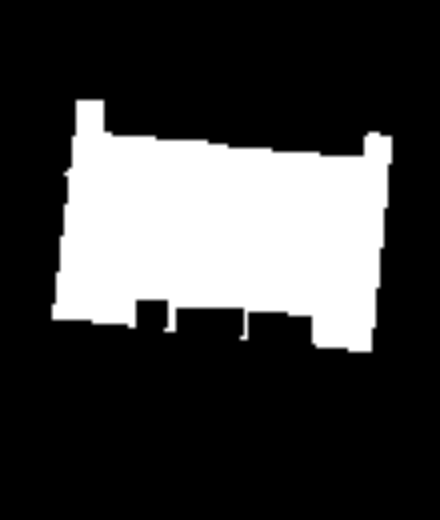

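View pics/sm.png

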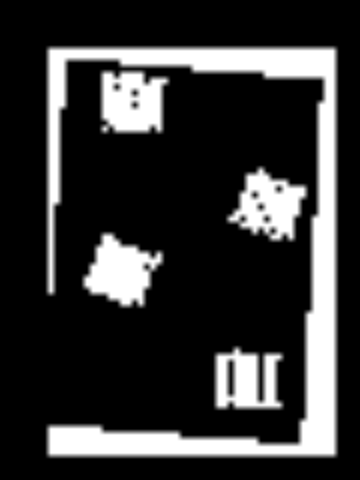

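```bash
cat >> m.py <<'E'
VO=np.array([573.7,2.6]);VY=np.radians(-6.07)
def vw(x,y,z=0):
    c,s=np.cos(VY),np.sin(VY); return np.array([VO[0]+c*x-s*y,VO[1]+s*x+c*y,z])
def go(x,y,z,yaw=None):
    s=env.state();q=s['orientation'];Rm=R.from_quat([q[1],q[2],q[3],q[0]]).as_matrix()
    p=s['tcp_pos']*1000;d=Rm.T@(np.array([x,y,z])-p);yw=np.degrees(np.arctan2(Rm[1,0],Rm[0,0]))
    t=0 if yaw is None else -((yaw-yw+180)%360-180)
    print('t',round(s['time_s'],2),'tcp',np.round(p,1),'yaw',round(yw,2),'tilt',np.round(Rm[:2,2],4),'F',np.round(s['ft_force'],1),'w',round(s['width']*1000,1),'q1,6',np.round(np.degrees(s['q'][[0,5]]),1))
    print('  INC',np.round(d,1),'turn',round(np.radians(t),4),'rad')
E
python3 - <<'E'
from m import *
c=cap('top');s=cap('scene')
print('ind',onz(c,177.2,220.6,.0292)*1000)
for n,p in dict(knob=(85,74,90),handle0=(-152,0,95),bolt=(24,70,94),fj=(40,-85,97),fj2=(40,85,97),jaw0=(-58,0,97),ax=(-126,0,60)).items():
    P=vw(*p)/1000;print(n,proj(c,P).round(1),proj(s,P).round(1))
for a in (-20,-40,-60,-80):
    P=vw(-152,-35*np.sin(np.radians(a)),60+35*np.cos(np.radians(a)))/1000;print(a,proj(c,P).round(1),proj(s,P).round(1))
go(469.6,309.4,200,-5.5)
E
```

```text
ind [469.21102192 309.65320118  29.2       ]
knob [266.1 144. ] [340.8 223.1]
handle0 [284.4 237.1] [267.6 200.5]
bolt [264.9 166.7] [324.1 213.9]
fj [325.1 166.8] [298.2 244.2]
fj2 [259.8 159.8] [331. 213.]
jaw0 [288.4 200.7] [290.1 213.2]
ax [285.5 227.8] [273.7 211.7]
-20 [279.8 236.6] [270.  199.1]
-40 [275.7 236.3] [272.1 198.8]
-60 [272.8 236.1] [273.6 199.6]
-80 [271.3 236.1] [274.4 201.5]
t 0.3 tcp [ 142.3 -608.5  245. ] yaw -76.83 tilt [-0.0001  0.0004] F [ 0.3 -0.   0.8] w 85.7 q1,6 [-77.   -0.1]
  INC [-819.2 -527.7   45.4] turn -1.245 rad
```

```bash
python3 - <<'E'
from m import *
c=cap('top');s=cap('scene')
for a in range(140,340,20):
    P=vw(-152,-35*np.sin(np.radians(a)),60+35*np.cos(np.radians(a)))/1000;print(a,proj(c,P).round(1),proj(s,P).round(1))
print(tri(c,(279.7,237.8),s,(268.4,211.6)))
for a in (0,180,200,360): print(a,proj(c,vw(-58+a/60,0,97)/1000))
def z(im,x0,y0,x1,y1,k,n): cv2.imwrite('pics/'+n,cv2.resize(im[y0:y1,x0:x1,::-1],None,fx=k,fy=k,interpolation=cv2.INTER_CUBIC))
z(c['image'],265,215,310,260,12,'z5.png');z(s['image'],255,195,300,230,12,'z6.png')
E
```

```text
140 [292.7 238.9] [263.4 217.5]
160 [288.8 238.6] [265.5 217.1]
180 [284.4 238.1] [267.8 215.6]
200 [280.  237.6] [270.1 213.3]
220 [276.1 237.1] [272.1 210.3]
240 [273.1 236.6] [273.6 207.2]
260 [271.5 236.3] [274.4 204.1]
280 [271.3 236.1] [274.4 201.5]
300 [272.8 236.1] [273.6 199.6]
320 [275.7 236.3] [272.1 198.8]
(array([0.42079529, 0.02964476, 0.03435265]), np.float64(0.005535331538401514))
0 [288.36535088 200.69104865]
180 [288.49039904 199.53851026]
200 [288.50428952 199.41048526]
360 [288.61538627 198.38653576]
```

View pics/z5.png

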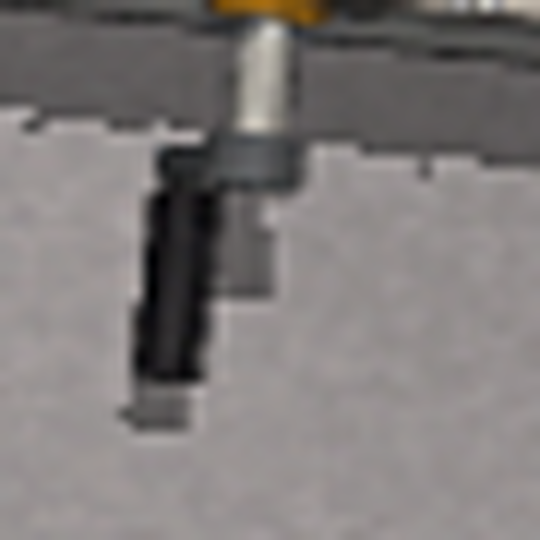

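View pics/z6.png

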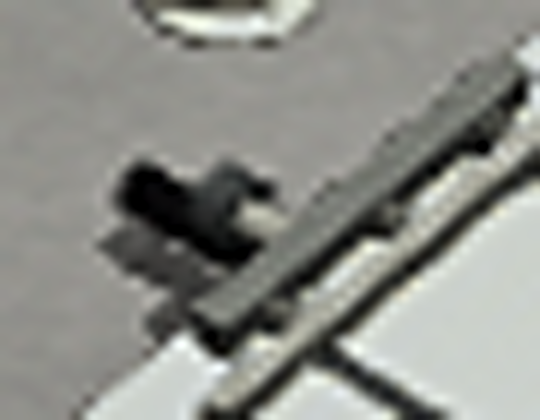

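Request:
step_arm --increments '[-100,-66,0,-0.15,0,-200,-130,0,-0.3,0,-300,-195,0,-0.45,0,-400,-260,0,-0.6,0,-500,-325,0,-0.75,0,-600,-390,10,-0.9,0,-700,-455,20,-1.05,0,-819,-528,30,-1.2,0]'

```text
time_s: 1.2
tcp_pos: [0.2783, -0.2307, 0.2405]
orientation: [0.0, 0.998, -0.068, 0.001]
ft_force: [1.9, -0.4, -0.5]
width: 0.0853
```

Top: the handle centre is at (279.9,238.6). Scene: it is at (270,212.5). That puts the crank near 200°, handle low and on the left. I'll go on to the board.

Request:
step_arm --increments '[0,0,0,0,0.5]'

```text
time_s: 1.3
tcp_pos: [0.2789, -0.2275, 0.24]
orientation: [-0.001, 0.998, -0.065, -0.0]
ft_force: [-0.4, -0.2, -0.3]
width: 0.0737
```

```bash
python3 - <<'E'
from m import *
go(469.4,309.5,120,-5.5)
E
```

```text
t 1.3 tcp [ 278.9 -227.5  240. ] yaw -7.47 tilt [0.0001 0.0018] F [-0.4 -0.2 -0.3] w 73.7 q1,6 [-39.5 -32.1]
  INC [ 119.2 -557.   121. ] turn -0.0343 rad
```

Request:
step_arm --increments '[15,-70,0,-0.01,0.5,30,-140,0,-0.02,0.5,45,-210,0,-0.034,0.5,60,-280,0,-0.034,0.5,75,-350,0,-0.034,0.5,90,-420,0,-0.034,0.5,105,-490,0,-0.034,0.5,119,-557,40,-0.034,0.5]'

```text
time_s: 2.1
tcp_pos: [0.4173, 0.1445, 0.2324]
orientation: [-0.0, 0.999, -0.054, 0.002]
ft_force: [1.7, -0.4, 0.3]
width: 0.0426
```

Request:
step_arm --increments '[0,0,0,0,0.5,0,0,0,0,0.5,0,0,0,0,0.5,0,0,0,0,0.5]'

```text
time_s: 2.5
tcp_pos: [0.4155, 0.1411, 0.2315]
orientation: [0.0, 0.999, -0.054, 0.0]
ft_force: [-0.2, -1.0, 0.1]
width: 0.0427
```

```bash
python3 - <<'E'
from m import *
go(469.4,309.5,60,-5.5)
cap('top','t1.png');cap('scene','s1.png')
E
```

```text
t 2.5 tcp [415.5 141.1 231.5] yaw -6.24 tilt [ 0.0001 -0.0002] F [-0.2 -1.   0.1] w 42.7 q1,6 [18.6 24.8]
  INC [  35.2 -173.3  171.5] turn -0.013 rad
```

View pics/t1.png

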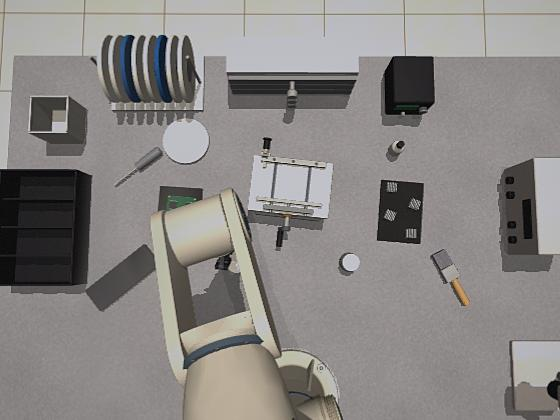

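Request:
step_arm --increments '[9,-45,20,-0.01,0.5,18,-90,40,-0.013,0.5,27,-133,60,-0.013,0.5,35,-173,80,-0.013,0.5,35,-173,120,-0.013,0.5,35,-173,160,-0.013,0.5,35,-173,171,-0.013,0.5,35,-173,171,-0.013,0.5]'

```text
time_s: 3.4
tcp_pos: [0.4682, 0.3093, 0.0592]
orientation: [0.001, 0.999, -0.048, -0.001]
ft_force: [0.3, -0.7, 0.2]
width: 0.0427
```

```bash
python3 - <<'E'
from m import *
go(469.4,309.5,27,-5.5)
cap('top','t1.png');s=cap('scene')
cv2.imwrite('pics/s2.png',cv2.resize(s['image'][140:220,270:380,::-1],None,fx=6,fy=6,interpolation=cv2.INTER_CUBIC))
E
```

```text
t 3.4 tcp [468.2 309.3  59.2] yaw -5.45 tilt [-0.0028 -0.0019] F [ 0.3 -0.7  0.2] w 42.7 q1,6 [33.3 38.7]
  INC [ 1.3 -0.3 32.2] turn 0.001 rad
```

View pics/s2.png

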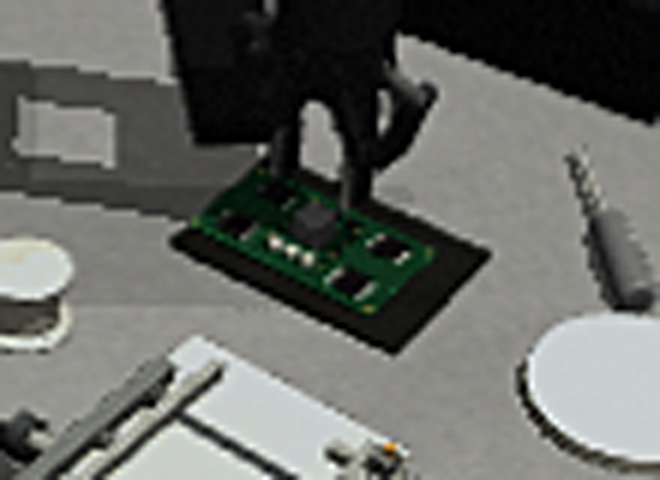

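Request:
step_arm --increments '[1.3,0,15,0,0.5,1.3,0,33,0,0.5,1.3,0,33,0,0.5,1.3,0,33,0,0.9,1.3,0,33,0,0.9,1.3,0,33,0,0.9,1.3,0,33,0,0.9]' --grip_force 70

```text
time_s: 4.2
tcp_pos: [0.4709, 0.3109, 0.0284]
orientation: [-0.0, 0.999, -0.047, 0.001]
ft_force: [0.3, -1.4, 7.2]
width: 0.0203
```

```bash
python3 - <<'E'
from m import *
go(469.4,309.5,200,-5.5)
E
```

```text
t 4.2 tcp [470.9 310.9  28.4] yaw -5.39 tilt [0.0015 0.0009] F [ 0.3 -1.4  7.2] w 20.3 q1,6 [33.3 38.7]
  INC [  -1.1    1.3 -171.6] turn 0.002 rad
```

Request:
step_arm --increments '[0,0,-10,0,0.9,0,0,-30,0,0.9,0,0,-60,0,0.9,0,0,-90,0,0.9,0,0,-130,0,0.9,0,0,-160,0,0.9,0,0,-160,0,0.9,0,0,-160,0,0.9]'

```text
time_s: 5.0
tcp_pos: [0.4703, 0.3106, 0.1882]
orientation: [-0.001, 0.999, -0.047, 0.001]
ft_force: [0.4, -0.1, -1.6]
width: 0.02
```

```bash
python3 - <<'E'
from m import *
c=cap('top','t2.png');s=cap('scene')
cv2.imwrite('pics/s3.png',cv2.resize(s['image'][80:240,250:400,::-1],None,fx=4,fy=4,interpolation=cv2.INTER_CUBIC))
p=vw(-6,-1.5);go(p[0],p[1],180,83.93)
E
```

```text
t 5.1 tcp [469.4 310.  186.4] yaw -5.38 tilt [-0.0015 -0.001 ] F [ 0.2  0.1 -1. ] w 20.4 q1,6 [33.3 38.7]
  INC [126.7 297.7   6.5] turn -1.5588 rad
```

View pics/s3.png

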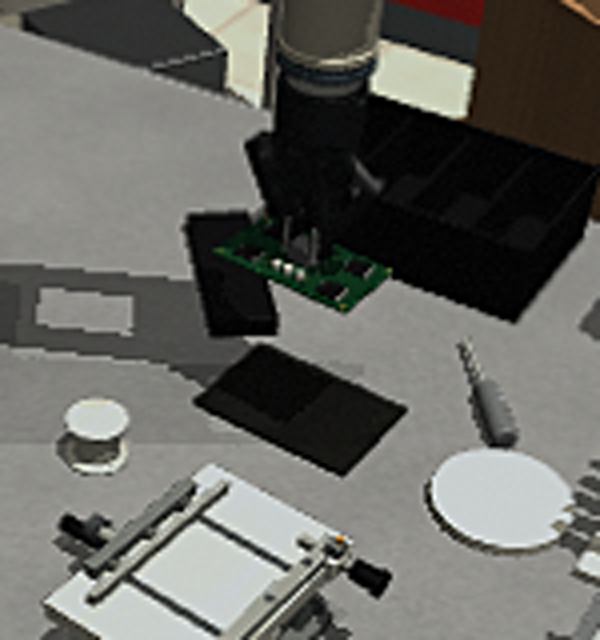

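Request:
step_arm --increments '[16,37,0,-0.13,0.9,32,74,0,-0.26,0.9,48,111,0,-0.39,0.9,63,149,0,-0.52,0.9,79,186,0,-0.65,0.9,95,223,0,-0.78,0.9,111,260,0,-0.91,0.9,127,298,0,-1.04,0.9]'

```text
time_s: 5.9
tcp_pos: [0.568, 0.0003, 0.1856]
orientation: [-0.001, 0.889, 0.458, -0.001]
ft_force: [0.2, -0.3, -0.4]
width: 0.02
```

Request:
step_arm --increments '[0,0,0,-0.13,0.9,0,0,0,-0.26,0.9,0,0,0,-0.39,0.9,0,0,0,-0.519,0.9,0,0,0,-0.519,0.9,0,0,0,-0.519,0.9,0,0,0,-0.519,0.9]'

```text
time_s: 6.6
tcp_pos: [0.5683, 0.0019, 0.1867]
orientation: [-0.0, 0.744, 0.668, -0.0]
ft_force: [-0.6, 0.1, -0.5]
width: 0.0203
```

```bash
python3 - <<'E'
from m import *
p=vw(-6,-1.5);go(p[0],p[1],125,83.93)
c=cap('top','t3.png');s=cap('scene','s4.png')
cv2.imwrite('pics/s4.png',cv2.resize(s['image'][130:270,220:400,::-1],None,fx=4,fy=4,interpolation=cv2.INTER_CUBIC))
cv2.imwrite('pics/t3.png',cv2.resize(c['image'][130:270,200:400,::-1],None,fx=4,fy=4,interpolation=cv2.INTER_CUBIC))
E
```

```text
t 6.6 tcp [568.3   1.9 186.7] yaw 83.78 tilt [-0.0011  0.    ] F [-0.6  0.1 -0.5] w 20.3 q1,6 [  0.  -83.7]
  INC [-0.3 -0.7 61.7] turn -0.0027 rad
```

View pics/s4.png

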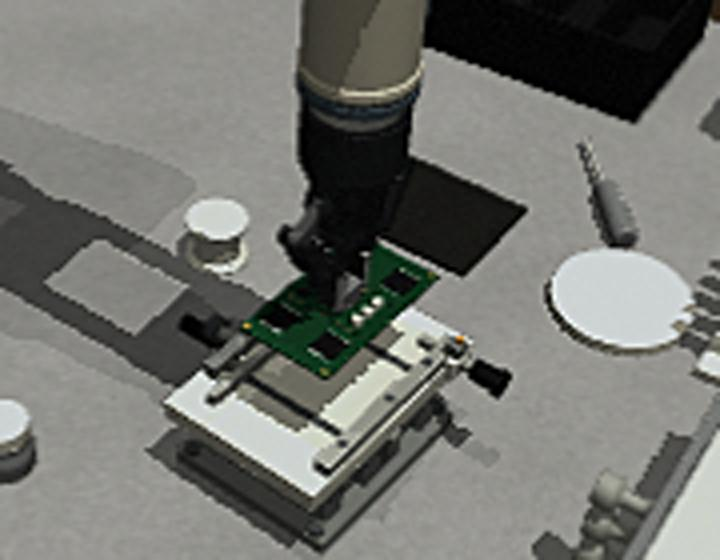

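View pics/t3.png

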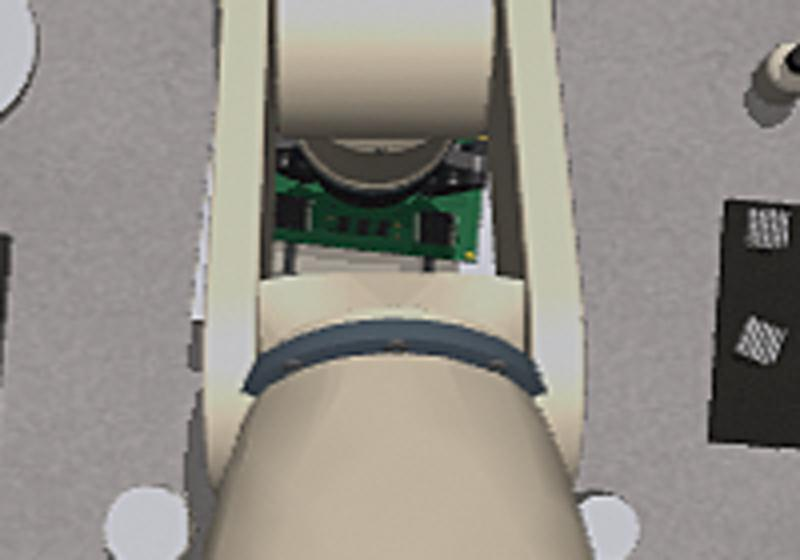

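Request:
step_arm --increments '[0,-1,20,0,0.9,0,-1,45,0,0.9,0,-1,61,0,0.9,0,-1,61,0,0.9,0,-1,61,0,0.9]'

```text
time_s: 7.2
tcp_pos: [0.5678, 0.002, 0.1265]
orientation: [-0.0, 0.744, 0.669, -0.0]
ft_force: [0.3, -0.4, -1.6]
width: 0.0201
```

```bash
python3 - <<'E'
from m import *
p=vw(-6,-1.5);go(p[0],p[1],125,83.93)
c=cap('top','t3.png');s=cap('scene','s4.png')
cv2.imwrite('pics/s4.png',cv2.resize(s['image'][170:270,250:360,::-1],None,fx=7,fy=6,interpolation=cv2.INTER_CUBIC))
for z,cor in ((.085,[(-90,-105),(-90,105),(56,-105),(56,105)]),):
    for q in cor: print('bed',q,proj(s,vw(*q,z*1000)/1000).round(1))
E
```

```text
t 7.2 tcp [567.8   2.  126.5] yaw 83.9 tilt [-0.0003  0.    ] F [ 0.3 -0.4 -1.6] w 20.1 q1,6 [  0.1 -83.9]
  INC [-0.3 -0.2  1.5] turn -0.0004 rad
bed (-90, -105) [260.4 229.6]
bed (-90, 105) [302.  194.7]
bed (56, -105) [298.1 253.6]
bed (56, 105) [338.3 214.6]
```

View pics/s4.png

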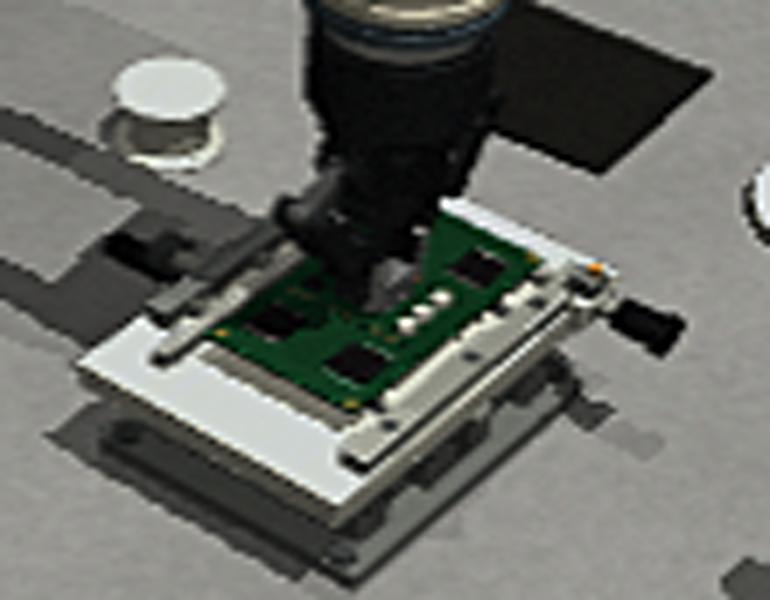

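```bash
python3 - <<'E'
from m import *
s=cap('scene')
for q in [(34,-71.5),(-46,-71.5),(34,68.5)]: print(q,proj(s,vw(*q,107.3)/1000).round(1)+[.2,.9])
Vi=lambda P:np.array([[np.cos(VY),np.sin(VY)],[-np.sin(VY),np.cos(VY)]])@(P[:2]*1000-VO)
for q in [(300.7,238.3),(279.3,226.7),(327.9,211.7)]: print(Vi(onz(s,q[0]-.2,q[1]-.9,.1073)).round(1))
g=s['image'].astype(int);gm=(g[...,1]>g[...,0]+20)&(g[...,1]>g[...,2]+10);gm[:,:270]=0;gm[:205]=0
ys,xs=np.nonzero(gm);print(xs[ys.argmax()],ys.max(), xs.min(),ys[xs.argmin()],xs.max(),ys[xs.argmax()])
E
```

```text
(34, -71.5) [299.8 239.1]
(-46, -71.5) [278.7 226.2]
(34, 68.5) [327.  213.5]
[ 34.2 -67.3]
[-43.3 -72.1]
[31.5 76.9]
297 236 280 225 327 213
```

Request:
step_arm --increments '[-1.3,0,6,0,0.9,-1.3,0,12,0,0.9,-1.3,0,15,0,0.9,-1.3,0,15,0,0.9]'

```text
time_s: 7.75
tcp_pos: [0.5671, 0.0007, 0.1106]
orientation: [-0.0, 0.744, 0.669, -0.0]
ft_force: [-0.5, 0.1, -0.4]
width: 0.0199
```

```bash
python3 - <<'E'
from m import *
p=vw(-6,-1.5);go(p[0],p[1],107.4,83.93)
s=cap('scene','s4.png')
cv2.imwrite('pics/s4.png',cv2.resize(s['image'][190:250,265:345,::-1],None,fx=10,fy=10,interpolation=cv2.INTER_CUBIC))
E
```

```text
t 7.75 tcp [567.1   0.7 110.6] yaw 83.94 tilt [-0.0012  0.    ] F [-0.5  0.1 -0.4] w 19.9 q1,6 [ -0.1 -84. ]
  INC [1.1 0.4 3.2] turn 0.0001 rad
```

View pics/s4.png

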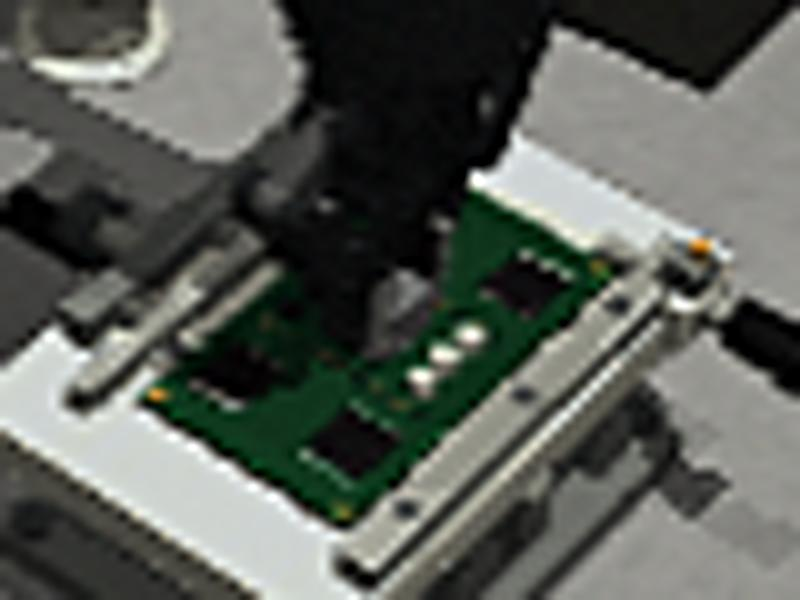

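The board is now between the jaws, with its end just beside the bolt at about (610,258) in the crop. I'll lower it onto the bed.

Request:
step_arm --increments '[0,0,2,0,0.9,0,0,3.5,0,0.9,0,0,4.5,0,0.9,0,0,4.5,0,0.9]'

```text
time_s: 8.2
tcp_pos: [0.5676, 0.0007, 0.1074]
orientation: [0.0, 0.744, 0.669, 0.0]
ft_force: [-2.0, -0.7, 6.7]
width: 0.0203
```

Request:
step_arm --increments '[1,0,-0.5,0,0.9,2,0,-0.5,0,0.9,2,0,-0.5,0,0.9]'

```text
time_s: 8.5
tcp_pos: [0.5678, 0.0026, 0.1074]
orientation: [0.0, 0.743, 0.669, -0.0]
ft_force: [-0.9, -1.8, 2.5]
width: 0.0202
```

Request:
step_arm --increments '[0.7,0,0,0,0.9,1.4,0,0,0,0.9,1.4,0,0,0,0.9]'

```text
time_s: 8.8
tcp_pos: [0.5678, 0.003, 0.1074]
orientation: [0.001, 0.743, 0.669, -0.001]
ft_force: [-1.9, -8.9, 4.4]
width: 0.0203
```

Request:
step_arm --increments '[-1,1,0,0,0.9,-1,3,0,0,0.9,-1,4.5,0,0,0.9,-1,4.5,0,0,0.9]'

```text
time_s: 9.2
tcp_pos: [0.5695, 0.0024, 0.1074]
orientation: [-0.002, 0.743, 0.669, -0.002]
ft_force: [-12.7, -1.8, 14.5]
width: 0.0202
```

Request:
step_arm --increments '[0,0.8,0,0,0.9,0,1.6,0,0,0.9,0,1.6,0,0,0.9]'

```text
time_s: 9.5
tcp_pos: [0.5708, 0.0022, 0.1074]
orientation: [-0.002, 0.743, 0.669, -0.002]
ft_force: [-13.0, -3.0, 15.1]
width: 0.0203
```

Request:
step_arm --increments '[0,0,-0.8,0,0.9,0,0,-0.8,0,0.9]'

```text
time_s: 9.7
tcp_pos: [0.5726, 0.0021, 0.1077]
orientation: [-0.001, 0.743, 0.669, -0.001]
ft_force: [-3.0, -4.5, 0.1]
width: 0.0202
```

```bash
python3 - <<'E'
from m import *
p=vw(0,0);go(p[0],p[1],107.4,83.93)
s=cap('scene','s4.png')
cv2.imwrite('pics/s4.png',cv2.resize(s['image'][190:250,265:345,::-1],None,fx=10,fy=10,interpolation=cv2.INTER_CUBIC))
E
```

```text
t 9.7 tcp [572.6   2.1 107.7] yaw 83.96 tilt [-0.0025 -0.0006] F [-3.  -4.5  0.1] w 20.2 q1,6 [  0.1 -83.8]
  INC [0.7 1.1 0.3] turn 0.0005 rad
```

View pics/s4.png

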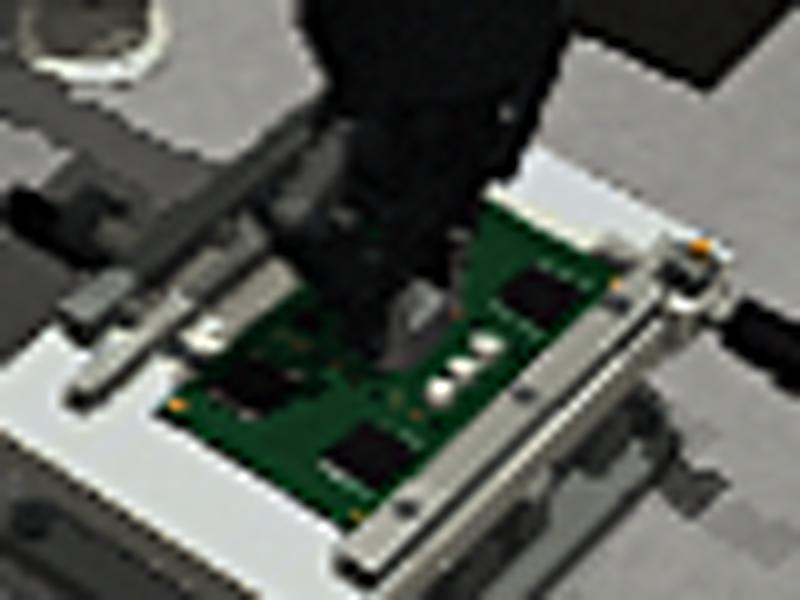

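Request:
step_arm --increments '[0.5,0,0,0,0.5,0.5,0,0,0,0.5,0.5,0,0,0,0.5,0.5,0,-30,0,0.5,0,0,-70,0,0.5,0,0,-110,0,0.5,0,-50,-110,0,0.5,0,-100,-110,0,0.5]'

```text
time_s: 10.55
tcp_pos: [0.475, 0.0132, 0.2195]
orientation: [0.001, 0.744, 0.669, 0.002]
ft_force: [-0.4, 0.2, -0.0]
width: 0.0425
```

Request:
step_arm --increments '[0,-50,0,0,0.5,0,-50,0,0,0.5,0,-50,0,0,0.5]'

```text
time_s: 10.85
tcp_pos: [0.4246, 0.0185, 0.2187]
orientation: [0.001, 0.743, 0.669, 0.001]
ft_force: [0.8, -0.4, -0.3]
width: 0.0422
```

```bash
python3 - <<'E'
from m import *
a=np.radians(205)
p=vw(-154,-35*np.sin(a));go(p[0],p[1],120,83.93)
s=cap('scene');c=cap('top')
cv2.imwrite('pics/s4.png',cv2.resize(s['image'][180:250,255:345,::-1],None,fx=8,fy=8,interpolation=cv2.INTER_CUBIC))
cv2.imwrite('pics/t4.png',cv2.resize(c['image'][130:270,230:350,::-1],None,fx=4,fy=4,interpolation=cv2.INTER_CUBIC))
E
```

```text
t 10.85 tcp [424.6  18.5 218.7] yaw 83.96 tilt [0.0019 0.0002] F [ 0.8 -0.4 -0.3] w 42.2 q1,6 [  2.3 -81.7]
  INC [14.7 -4.2 98.7] turn 0.0006 rad
```

View pics/s4.png

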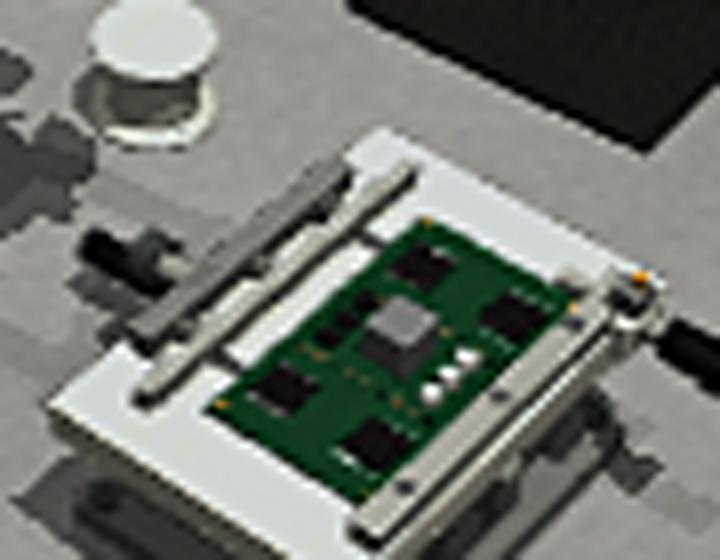

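View pics/t4.png

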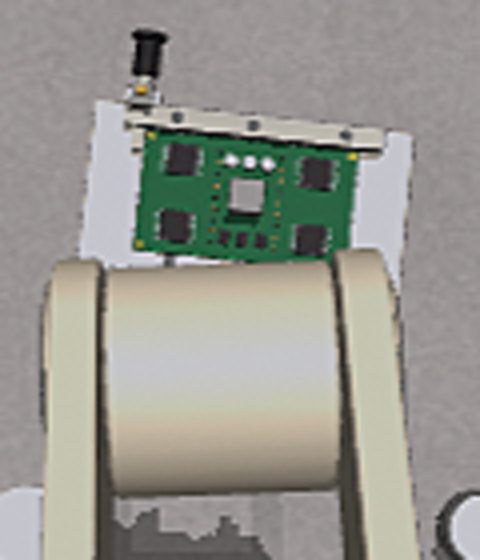

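Request:
step_arm --increments '[5,-1.5,30,0,0.5,10,-3,70,0,0.5,14.7,-4.2,110,0,0.5,14.7,-4.2,140,0,0.5,14.7,-4.2,150,0,0.5,14.7,-4.2,150,0,0.5]'

```text
time_s: 11.55
tcp_pos: [0.4222, 0.0333, 0.067]
orientation: [-0.001, 0.744, 0.669, -0.001]
ft_force: [-0.3, -0.1, 0.6]
width: 0.0428
```

```bash
python3 - <<'E'
from m import *
a=np.radians(205)
p=vw(-154,-35*np.sin(a));go(p[0],p[1],26,83.93)
s=cap('scene')
cv2.imwrite('pics/s4.png',cv2.resize(s['image'][160:240,225:325,::-1],None,fx=8,fy=7.5,interpolation=cv2.INTER_CUBIC))
E
```

```text
t 11.55 tcp [422.2  33.3  67. ] yaw 83.93 tilt [-0.0027 -0.0002] F [-0.3 -0.1  0.6] w 42.8 q1,6 [  4.3 -79.6]
  INC [ 0.4  0.  41. ] turn 0.0 rad
```

View pics/s4.png

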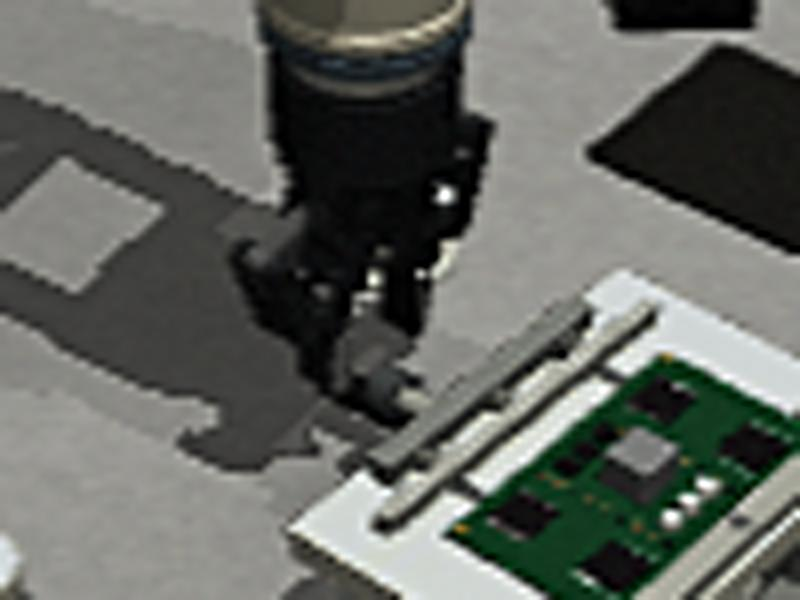

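Request:
step_arm --increments '[0.4,0,20,0,0.5,0.4,0,41,0,0.5,0.4,0,41,0,0.5,0.4,0,41,0,1,0.4,0,41,0,1,0.4,0,41,0,1,0.4,0,41,0,1]' --grip_force 25

```text
time_s: 12.3
tcp_pos: [0.4234, 0.0337, 0.0284]
orientation: [0.001, 0.744, 0.669, 0.001]
ft_force: [-0.3, -1.9, 8.6]
width: 0.0148
```

```bash
python3 - <<'E'
from m import *
go(0,0,0,83.93)
Vi=lambda P:np.array([[np.cos(VY),np.sin(VY)],[-np.sin(VY),np.cos(VY)]])@(np.array(P[:2])*1000-VO)
print(Vi(env.state()['tcp_pos']))
E
```

```text
t 12.3 tcp [423.4  33.7  28.4] yaw 83.94 tilt [0.0027 0.0001] F [-0.3 -1.9  8.6] w 14.8 q1,6 [  4.4 -79.6]
  INC [ -78.3 -417.5   27.3] turn 0.0001 rad
[-152.77276794   15.05005895]
```

Request:
step_arm --increments '[9.6,0,-8.8,0,1,16.4,0,-18.3,0,1,19.7,0,-29.6,0,1,19.1,0,-41.3,0,1,14.6,0,-52.2,0,1,6.8,0,-60.9,0,1,-3.5,0,-66.6,0,1,-15.1,0,-68.6,0,1]' --grip_force 50

```text
time_s: 13.1
tcp_pos: [0.4216, 0.0183, 0.0961]
orientation: [0.001, 0.743, 0.669, 0.001]
ft_force: [11.6, 2.9, -37.1]
width: 0.0141
```

```bash
cat >> m.py <<'E'
Vi=lambda P:np.array([[np.cos(VY),np.sin(VY)],[-np.sin(VY),np.cos(VY)]])@(np.array(P[:2])*1000-VO)
E
python3 - <<'E'
from m import *
go(0,0,0,83.93)
print(Vi(env.state()['tcp_pos']))
s=cap('scene')
cv2.imwrite('pics/s4.png',cv2.resize(s['image'][160:240,225:325,::-1],None,fx=8,fy=7.5,interpolation=cv2.INTER_CUBIC))
E
```

```text
t 13.1 tcp [421.6  18.3  96.1] yaw 83.96 tilt [ 0.0031 -0.0002] F [ 11.6   2.9 -37.1] w 14.1 q1,6 [  2.3 -81.6]
  INC [ -62.6 -417.6   94.8] turn 0.0006 rad
[-152.94114239   -0.43541418]
```

View pics/s4.png

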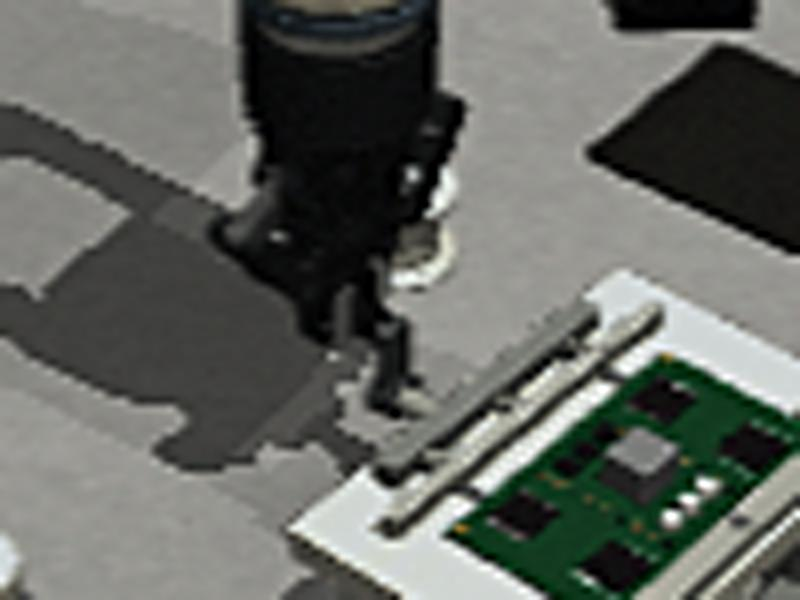

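Request:
step_arm --increments '[0,0,0,0,1,0,0,0,0,1]'

```text
time_s: 13.35
tcp_pos: [0.4216, 0.0184, 0.0957]
orientation: [0.001, 0.744, 0.669, 0.001]
ft_force: [8.6, -3.9, -22.7]
width: 0.0142
```

Request:
step_arm --increments '[0,0,1,0,1,0,0,1,0,1]'

```text
time_s: 13.55
tcp_pos: [0.4215, 0.0186, 0.0953]
orientation: [0.001, 0.743, 0.669, 0.001]
ft_force: [4.4, -2.9, -8.7]
width: 0.0142
```

Request:
step_arm --increments '[-13.4,0,3.2,0,1,-24.7,0,10.8,0,1,-32.3,0,22.1,0,1,-35,0,35.5,0,1,-32.3,0,48.9,0,1,-24.7,0,60.2,0,1,-13.4,0,67.8,0,1,0,0,70.5,0,1]'

```text
time_s: 14.35
tcp_pos: [0.4218, 0.0195, 0.0245]
orientation: [0.001, 0.744, 0.669, 0.001]
ft_force: [0.4, -5.5, 24.5]
width: 0.014
```

```bash
python3 - <<'E'
from m import *
go(0,0,0,83.93)
print(Vi(env.state()['tcp_pos']))
E
```

```text
t 14.35 tcp [421.8  19.5  24.5] yaw 83.92 tilt [0.0022 0.    ] F [ 0.4 -5.5 24.5] w 14.0 q1,6 [  2.4 -81.5]
  INC [ -64.1 -417.5   23.6] turn -0.0003 rad
[-152.78679141    0.70549995]
```

Request:
step_arm --increments '[13.4,0,-3.7,0,1,24.7,0,-11.3,0,1,32.3,0,-22.6,0,1,35,0,-36,0,1,32.3,0,-49,0,1,24.7,0,-60,0,1,13.4,0,-67.6,0,1,0,0,-70.2,0,1]'

```text
time_s: 15.15
tcp_pos: [0.4216, 0.0196, 0.0953]
orientation: [0.001, 0.743, 0.669, 0.001]
ft_force: [5.9, 3.1, -9.7]
width: 0.0142
```

Request:
step_arm --increments '[-13.4,0,3.2,0,1,-24.7,0,10.8,0,1,-32.3,0,22.1,0,1,-35,0,35.5,0,1,-32.3,0,48.9,0,1,-24.7,0,60,0,1,-13.4,0,67.4,0,1,0,0,70,0,1]'

```text
time_s: 15.95
tcp_pos: [0.4219, 0.0198, 0.0245]
orientation: [0.001, 0.744, 0.669, 0.001]
ft_force: [1.7, -4.8, 25.0]
width: 0.014
```

```bash
python3 - <<'E'
from m import *
go(0,0,0,83.93)
print(Vi(env.state()['tcp_pos']))
s=cap('scene')
cv2.imwrite('pics/s4.png',cv2.resize(s['image'][160:250,240:345,::-1],None,fx=7.5,fy=6.5,interpolation=cv2.INTER_CUBIC))
E
```

```text
t 15.95 tcp [421.9  19.8  24.5] yaw 83.93 tilt [0.0021 0.0001] F [ 1.7 -4.8 25. ] w 14.0 q1,6 [  2.5 -81.4]
  INC [ -64.3 -417.5   23.7] turn 0.0001 rad
[-152.80251678    1.07238962]
```

View pics/s4.png

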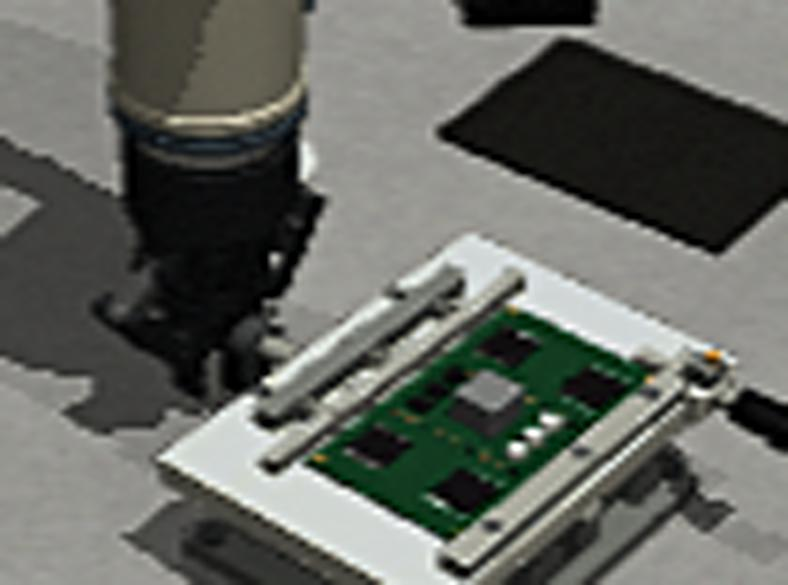

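The jaw is now about 3 mm from the board, as expected at about 900°. Two more half turns: the first reaches contact, the second presses the springs.

Request:
step_arm --increments '[13.4,0,-3.9,0,1,24.7,0,-11.5,0,1,32.3,0,-22.6,0,1,35,0,-36,0,1,32.3,0,-49,0,1,24.7,0,-60,0,1,13.4,0,-67.6,0,1,0,0,-70.2,0,1]'

```text
time_s: 16.8
tcp_pos: [0.4216, 0.0198, 0.0953]
orientation: [0.001, 0.743, 0.669, 0.001]
ft_force: [7.1, 3.5, -10.1]
width: 0.0141
```

```bash
python3 - <<'E'
from m import *
go(0,0,0,83.93)
s=cap('scene')
cv2.imwrite('pics/s4.png',cv2.resize(s['image'][160:250,240:345,::-1],None,fx=7.5,fy=6.5,interpolation=cv2.INTER_CUBIC))
E
```

```text
t 16.8 tcp [421.6  19.8  95.3] yaw 83.98 tilt [0.0025 0.0008] F [  7.1   3.5 -10.1] w 14.1 q1,6 [  2.5 -81.6]
  INC [ -64.  -417.5   94.2] turn 0.0009 rad
```

View pics/s4.png

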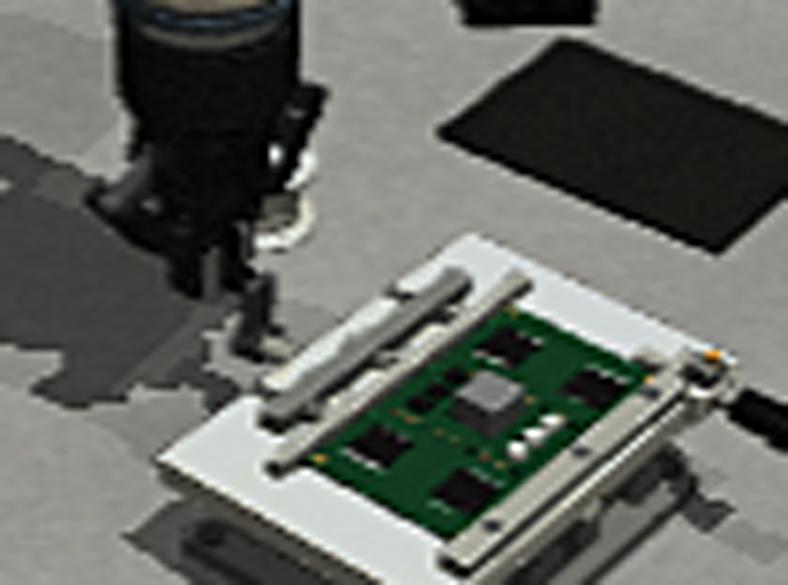

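Request:
step_arm --increments '[-13.4,0,3.2,0,1,-24.7,0,10.8,0,1,-32.3,0,22.1,0,1,-35,0,35.5,0,1,-32.3,0,48.9,0,1,-24.7,0,60,0,1,-13.4,0,67,0,1,0,0,69.5,0,1]'

```text
time_s: 17.65
tcp_pos: [0.4217, 0.0197, 0.0249]
orientation: [0.001, 0.743, 0.669, 0.001]
ft_force: [4.5, -5.0, 14.0]
width: 0.014
```

Request:
step_arm --increments '[1,0,-0.8,0,1,1,0,-0.8,0,1,1,0,-0.8,0,0.5,1,0,-0.8,0,0.5,1,0,-0.8,0,0.5,1,0,-0.8,0,0.5]'

```text
time_s: 18.25
tcp_pos: [0.4202, 0.0199, 0.0259]
orientation: [-0.0, 0.743, 0.669, -0.0]
ft_force: [-0.1, 0.0, -0.7]
width: 0.0426
```

Request:
step_arm --increments '[0,0,-30,0,0.5,0,0,-70,0,0.5,0,0,-110,0,0.5,0,0,-150,0,0.5,0,0,-190,0,0.5]'

```text
time_s: 18.75
tcp_pos: [0.42, 0.0197, 0.2176]
orientation: [-0.0, 0.744, 0.669, -0.0]
ft_force: [0.9, -0.8, -0.3]
width: 0.0429
```

```bash
python3 - <<'E'
from m import *
p=vw(84,74);go(*p[:2],210,83.93)
s=cap('scene');c=cap('top')
cv2.imwrite('pics/s4.png',cv2.resize(s['image'][180:250,255:345,::-1],None,fx=8,fy=8,interpolation=cv2.INTER_CUBIC))
E
```

```text
t 18.75 tcp [420.   19.7 217.6] yaw 83.92 tilt [-0.0002  0.0001] F [ 0.9 -0.8 -0.3] w 42.9 q1,6 [  2.5 -81.4]
  INC [ 73.3 238.7   7.6] turn -0.0002 rad
```

View pics/s4.png

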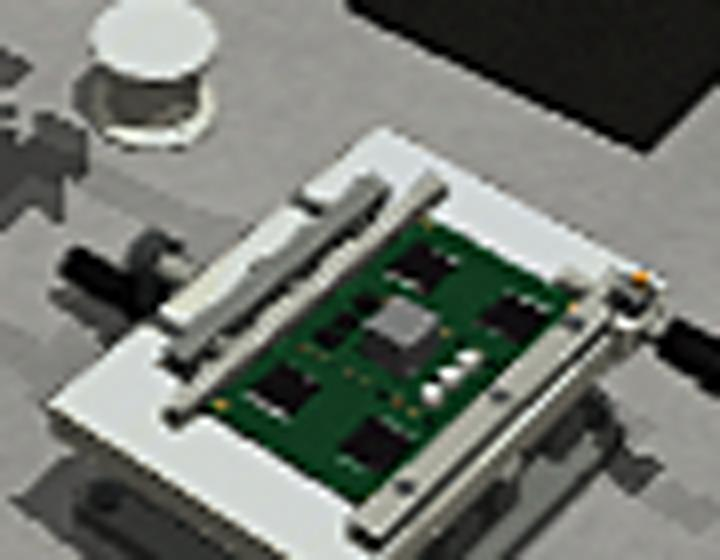

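Request:
step_arm --increments '[14,47,0,0,0.5,28,94,0,0,0.5,42,141,0,0,0.5,57,188,0,0,0.5,73,238,0,0,0.5,73,238,40,0,0.5,73,238,70,0,0.5,73,238,80,0,0.5]'

```text
time_s: 19.65
tcp_pos: [0.6623, 0.0669, 0.1312]
orientation: [-0.002, 0.744, 0.669, -0.003]
ft_force: [-0.4, -0.2, -0.8]
width: 0.0427
```

```bash
python3 - <<'E'
from m import *
p=vw(83,74);go(*p[:2],88,83.93)
s=cap('scene');c=cap('top')
cv2.imwrite('pics/s4.png',cv2.resize(s['image'][150:250,275:385,::-1],None,fx=7,fy=6,interpolation=cv2.INTER_CUBIC))
E
```

```text
t 19.65 tcp [662.3  66.9 131.2] yaw 83.93 tilt [-0.0071 -0.0007] F [-0.4 -0.2 -0.8] w 42.7 q1,6 [  5.6 -78.3]
  INC [ 0.7  2.  43.2] turn 0.0 rad
```

View pics/s4.png

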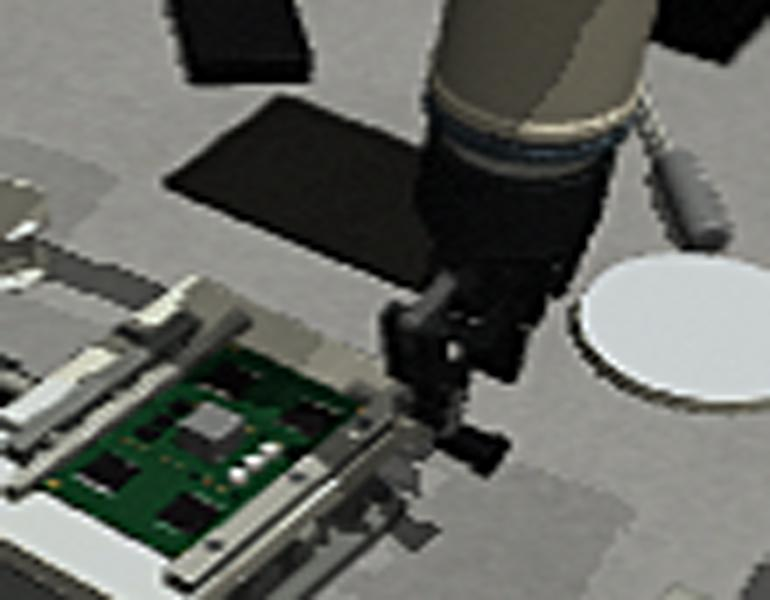

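Request:
step_arm --increments '[0.7,1,20,0,0.5,0.7,1,42,0,0.5,0.7,1,42,0,0.5,0.7,1,42,0,1,0.7,1,42,0,1,0.7,1,42,0,1,0.7,1,42,0,1]' --grip_force 60

```text
time_s: 20.45
tcp_pos: [0.6669, 0.0664, 0.0962]
orientation: [0.001, 0.743, 0.669, 0.0]
ft_force: [-2.8, -7.3, 3.6]
width: 0.0156
```

Request:
step_arm --increments '[0,4,0,0,1,0,8,0,0,1,0,12,0,0,1,0,16,0,0,1,0,18,0,0,1,0,18.5,0,0,1,0,18.5,0,0,1]'

```text
time_s: 21.15
tcp_pos: [0.6849, 0.0644, 0.0962]
orientation: [0.001, 0.743, 0.669, -0.0]
ft_force: [-2.7, -7.1, 4.7]
width: 0.0155
```

```bash
python3 - <<'E'
from m import *
print(Vi(env.state()['tcp_pos']))
p=vw(83,74);go(*p[:2],88,83.93)
s=cap('scene');c=cap('top')
cv2.imwrite('pics/s4.png',cv2.resize(s['image'][150:250,275:385,::-1],None,fx=7,fy=6,interpolation=cv2.INTER_CUBIC))
E
```

```text
[104.00098032  73.22476094]
t 21.15 tcp [684.9  64.4  96.2] yaw 83.94 tilt [ 0.0011 -0.0017] F [-2.7 -7.1  4.7] w 15.5 q1,6 [  5.3 -78.6]
  INC [  0.8 -21.    8.2] turn 0.0002 rad
```

View pics/s4.png

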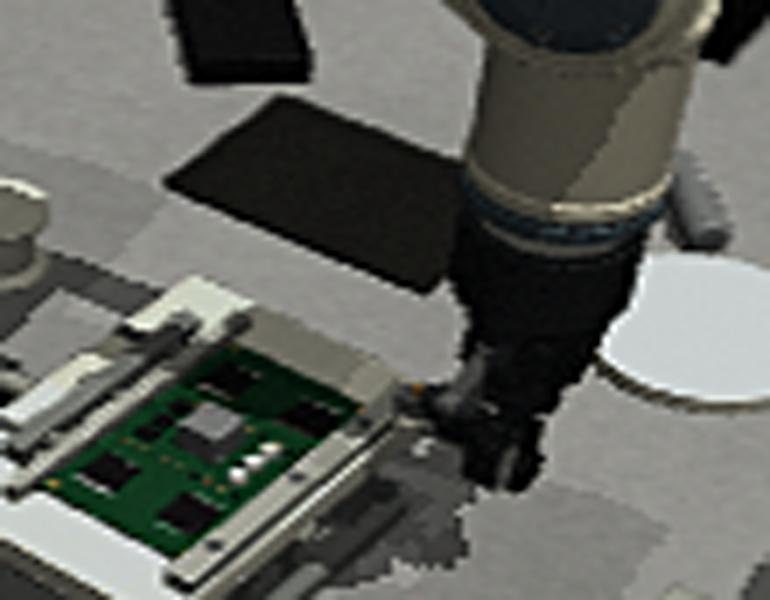

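Request:
step_arm --increments '[0,0,0,0,0.5,0,0,0,0,0.5,0,0,0,0,0.5,0,0,-30,0,0.5,0,0,-70,0,0.5,0,0,-110,0,0.5,-50,0,-110,0,0.5,-100,0,-110,0,0.5]'

```text
time_s: 22.05
tcp_pos: [0.6751, -0.0333, 0.2063]
orientation: [0.001, 0.742, 0.67, 0.002]
ft_force: [0.7, -0.8, -0.7]
width: 0.0427
```

Request:
step_arm --increments '[-50,0,0,0,0.5,-100,0,0,0,0.5,-150,-20,0,0,0.5]'

```text
time_s: 22.35
tcp_pos: [0.6411, -0.1795, 0.2045]
orientation: [0.001, 0.743, 0.669, 0.001]
ft_force: [0.5, -1.1, -0.2]
width: 0.0422
```

```bash
python3 - <<'E'
from m import *
go(500,-300,180,90)
s=cap('scene');c=cap('top','t5.png')
cv2.imwrite('pics/s4.png',cv2.resize(s['image'][160:260,255:365,::-1],None,fx=7,fy=6,interpolation=cv2.INTER_CUBIC))
E
```

```text
t 22.35 tcp [ 641.1 -179.5  204.5] yaw 83.95 tilt [ 0.0026 -0.0007] F [ 0.5 -1.1 -0.2] w 42.2 q1,6 [-15.8 -99.7]
  INC [-134.7 -127.7   24.2] turn -0.1056 rad
```

View pics/s4.png

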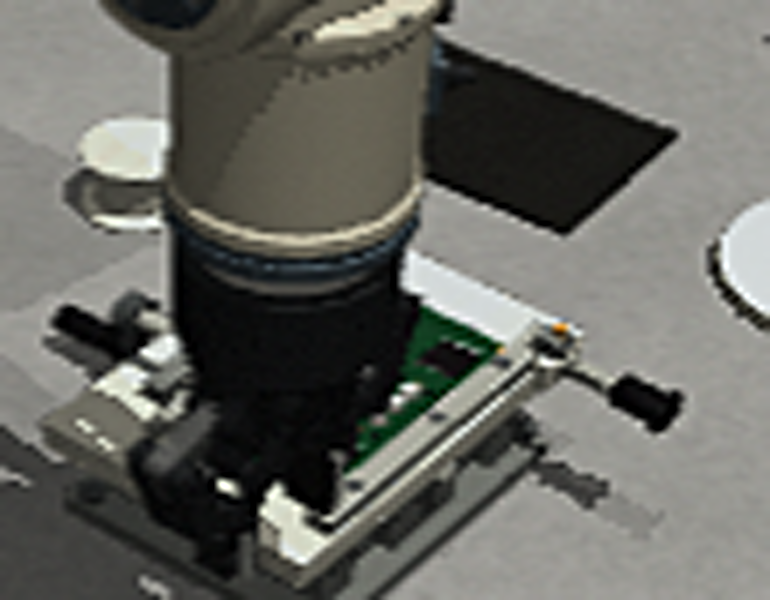

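View pics/t5.png

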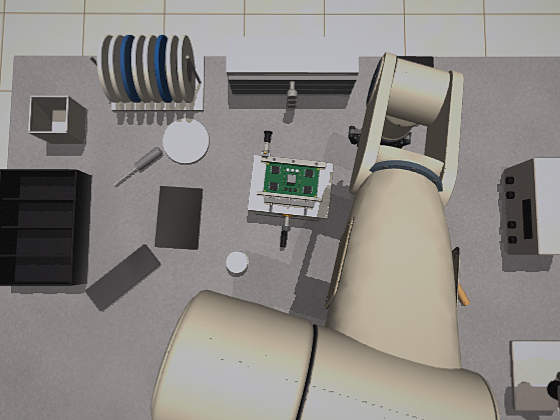

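```bash
python3 - <<'E'
from m import *
s=cap('scene')
c=cap('top')
cv2.imwrite('pics/s5.png',cv2.resize(s['image'][255:340,180:280,::-1],None,fx=7.5,fy=7,interpolation=cv2.INTER_CUBIC))
im=c['image'].astype(int);r,g,b=im[...,0],im[...,1],im[...,2]
gm=(g>r+20)&(g>b+12);gm[:,:240]=0;gm[:,340:]=0;gm[:150]=0;gm[215:]=0
gm=cv2.morphologyEx(gm.astype(np.uint8),cv2.MORPH_CLOSE,np.ones((9,9)))
rr=rectz(c,gm,.0882);print(rr,Vi(np.array(rr[0])/1000))
for q in [(-22,-44),(22,-44),(-22,44),(22,44)]: print(q,proj(c,vw(*q,90.2)/1000).round(1))
cv2.imwrite('pics/t6.png',cv2.resize(c['image'][150:220,245:340,::-1],None,fx=8,fy=8,interpolation=cv2.INTER_CUBIC))
E
```

```text
((573.2054443359375, 1.7862167358398438), (138.8123779296875, 78.29955291748047), 83.96452331542969) [-0.40573068 -0.86151675]
(-22, -44) [306.7 189.1]
(22, -44) [308.5 172.5]
(-22, 44) [273.  185.5]
(22, 44) [274.8 168.8]
```

View pics/s5.png

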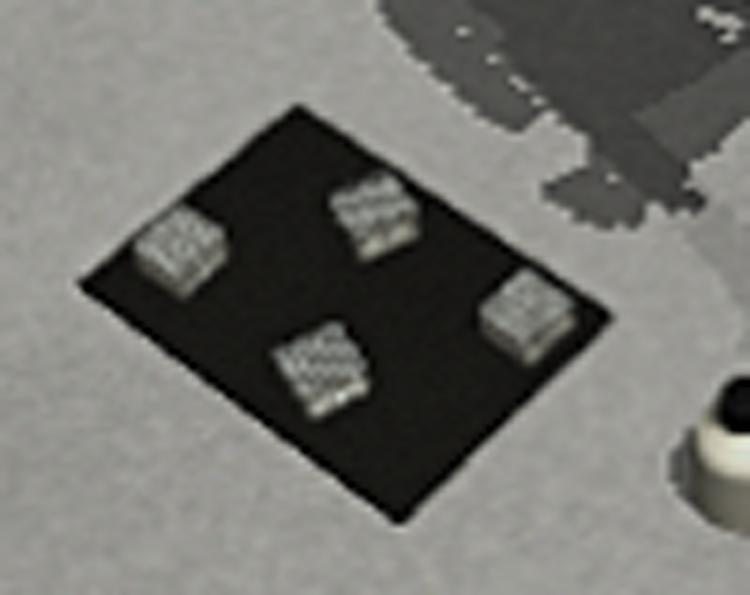

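View pics/t6.png

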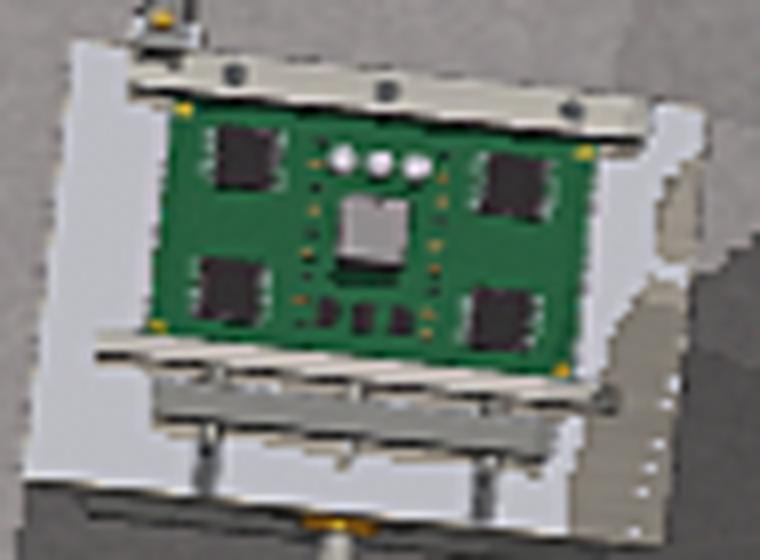

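```bash
python3 - <<'E'
from m import *
s=cap('scene')
S=[(564.7,-276.5),(517,-337),(486.9,-269.2),(438.4,-325.5)]
for p in S: print(p,proj(s,np.array([*p,24])/1000).round(1))
for q in [(182,238),(375,205),(528,303),(322,358)]:
    u,v=(q[0]+.5)/7.5-.5+180,(q[1]+.5)/7-.5+255; print((round(u,1),round(v,1)),(onz(s,u,v,.024)*1000).round(1))
E
```

```text
(564.7, -276.5) [249.  297.9]
(517, -337) [222. 305.]
(486.9, -269.2) [229. 283.]
(438.4, -325.5) [203.3 288.5]
(203.8, 288.6) [ 439.9 -324.7   24. ]
(229.6, 283.9) [ 490.2 -270.4   24. ]
(250.0, 297.9) [ 566.8 -274.9   24. ]
(222.5, 305.7) [ 519.6 -337.8   24. ]
```

The stop bolt is out and stays out, with its shaft visible at (595,380) in the crop. All four sinks are still in place. Sink A is first.

Request:
step_arm --increments '[-45,-30,0,-0.04,0.5,-88,-60,0,-0.08,0.5,-88,-60,0,-0.08,0.5,-88,-60,0,-0.08,0.5]'

```text
time_s: 23.0
tcp_pos: [0.5712, -0.2581, 0.2042]
orientation: [0.0, 0.716, 0.698, 0.0]
ft_force: [-0.1, 0.1, 0.2]
width: 0.0426
```

```bash
python3 - <<'E'
from m import *
go(565.5,-276.3,80,88.8)
E
```

```text
t 23.0 tcp [ 571.2 -258.1  204.2] yaw 88.47 tilt [0.0005 0.0002] F [-0.1  0.1  0.2] w 42.6 q1,6 [ -24.5 -113. ]
  INC [-18.3  -5.2 124.2] turn -0.0057 rad
```

Request:
step_arm --increments '[-18.3,-5.2,30,-0.006,0.5,-18.3,-5.2,70,-0.006,0.5,-18.3,-5.2,110,-0.006,0.5,-18.3,-5.2,124,-0.006,0.5,-18.3,-5.2,124,-0.006,0.5,-18.3,-5.2,124,-0.006,0.5]'

```text
time_s: 23.6
tcp_pos: [0.5669, -0.2761, 0.0811]
orientation: [0.001, 0.714, 0.7, 0.0]
ft_force: [-0.0, 0.8, 0.2]
width: 0.0429
```

```bash
python3 - <<'E'
from m import *
go(565.5,-276.3,25,88.8)
s=cap('scene')
cv2.imwrite('pics/s5.png',cv2.resize(s['image'][225:340,180:300,::-1],None,fx=6.6,fy=5.2,interpolation=cv2.INTER_CUBIC))
E
```

```text
t 23.6 tcp [ 566.9 -276.1   81.1] yaw 88.93 tilt [ 0.0015 -0.0005] F [-0.   0.8  0.2] w 42.9 q1,6 [ -26.1 -115. ]
  INC [-0.2 -1.5 56.1] turn 0.0022 rad
```

View pics/s5.png

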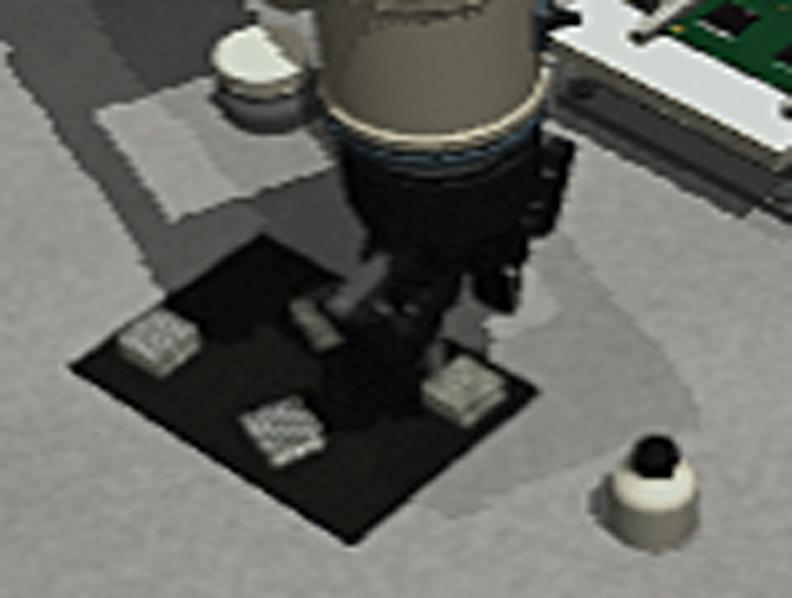

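Request:
step_arm --increments '[0,-1,30,0,0.5,0,-1,56,0,0.5,0,-1,56,0,0.5,0,-1,56,0,0.95,0,-1,56,0,0.95,0,-1,56,0,0.95,0,-1,56,0,0.95]' --grip_force 50

```text
time_s: 24.35
tcp_pos: [0.5658, -0.2773, 0.0261]
orientation: [0.002, 0.714, 0.7, 0.001]
ft_force: [-0.7, -0.1, 7.4]
width: 0.0225
```

```bash
cat >> m.py <<'E'
BO=np.array([573.0,2.0])
def chip(x,y):
    c,s=np.cos(VY),np.sin(VY); return BO+[c*x-s*y,s*x+c*y]
E
python3 - <<'E'
from m import *
go(*chip(22,-44),180,83.93)
E
```

```text
t 24.35 tcp [ 565.8 -277.3   26.1] yaw 88.86 tilt [ 0.0032 -0.0015] F [-0.7 -0.1  7.4] w 22.5 q1,6 [ -26.2 -115.1]
  INC [ 233.4   20.2 -154.2] turn 0.0861 rad
```

Request:
step_arm --increments '[0,0,-40,0,0.95,0,0,-85,0,0.95,0,0,-125,0,0.95,45,4,-134,0.02,0.95,90,8,-134,0.04,0.95,135,12,-134,0.06,0.95,180,16,-134,0.086,0.95,225,20,-134,0.086,0.95]'

```text
time_s: 25.15
tcp_pos: [0.5891, -0.0504, 0.1592]
orientation: [0.001, 0.744, 0.668, 0.001]
ft_force: [0.2, 0.5, -0.7]
width: 0.0228
```

Request:
step_arm --increments '[8,0,0,0,0.95,8,0,0,0,0.95,8,0,0,0,0.95]'

```text
time_s: 25.45
tcp_pos: [0.5898, -0.0449, 0.1584]
orientation: [0.0, 0.743, 0.669, 0.0]
ft_force: [0.7, -0.6, 0.3]
width: 0.0231
```

```bash
python3 - <<'E'
from m import *
go(*chip(22,-44),125,83.93)
s=cap('scene')
cv2.imwrite('pics/s5.png',cv2.resize(s['image'][160:260,250:360,::-1],None,fx=7,fy=6,interpolation=cv2.INTER_CUBIC))
E
```

```text
t 25.45 tcp [589.8 -44.9 158.4] yaw 83.96 tilt [ 0.0006 -0.0005] F [ 0.7 -0.6  0.3] w 23.1 q1,6 [ -4.5 -88.4]
  INC [ 0.9  0.4 33.4] turn 0.0005 rad
```

View pics/s5.png

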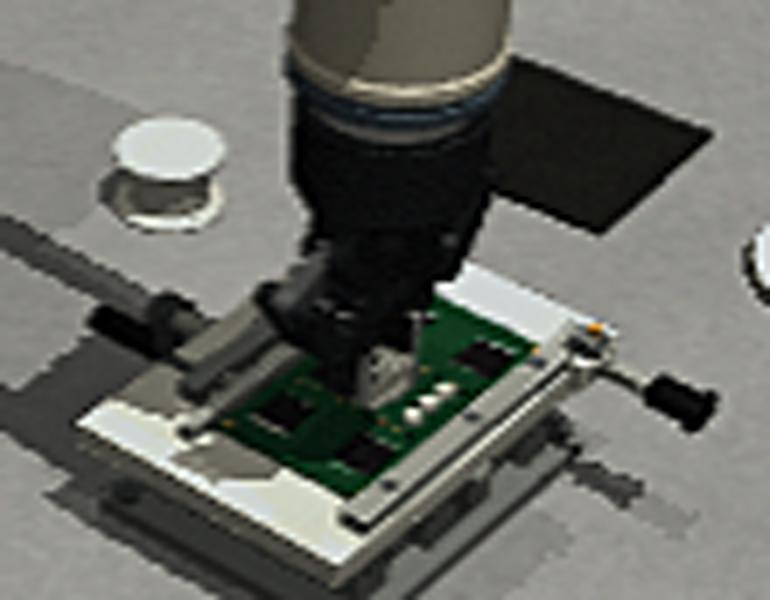

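Request:
step_arm --increments '[0.9,0.4,20,0,0.95,0.9,0.4,40,0,0.95,0.9,0.4,45,0,0.95,0.9,0.4,47,0,0.95,0.9,0.4,48,0,0.95,0.9,0.4,48,0,0.95]'

```text
time_s: 26.1
tcp_pos: [0.5906, -0.0436, 0.1106]
orientation: [0.0, 0.744, 0.669, 0.0]
ft_force: [-0.1, 0.2, 0.1]
width: 0.0227
```

```bash
python3 - <<'E'
from m import *
go(*chip(22,-44),110.3,83.93)
s=cap('scene')
cv2.imwrite('pics/s5.png',cv2.resize(s['image'][190:250,265:345,::-1],None,fx=10,fy=10,interpolation=cv2.INTER_CUBIC))
E
```

```text
t 26.1 tcp [590.6 -43.6 110.6] yaw 83.91 tilt [ 0.001  -0.0001] F [-0.1  0.2  0.1] w 22.7 q1,6 [ -4.4 -88.3]
  INC [-0.5 -0.3  0.3] turn -0.0003 rad
```

View pics/s5.png

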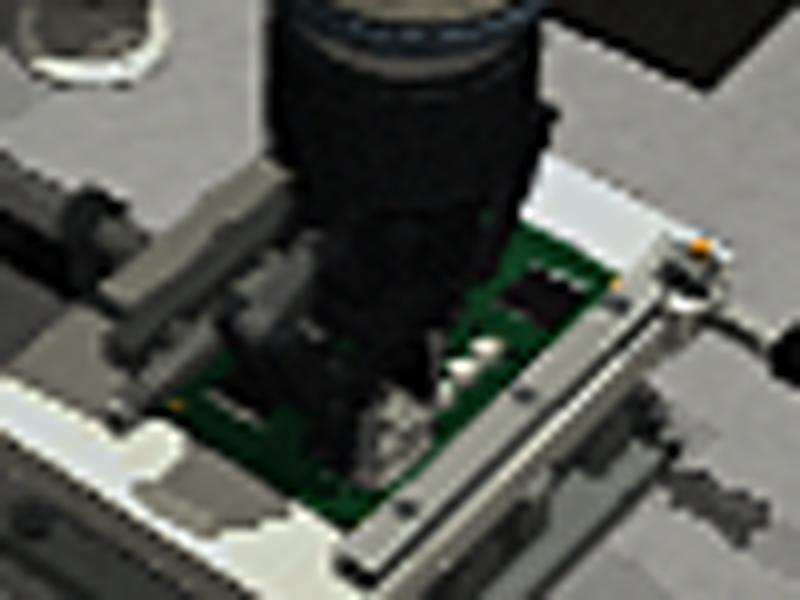

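Request:
step_arm --increments '[-0.5,0,0.8,0,0.95,-0.5,0,1.3,0,0.95]'

```text
time_s: 26.35
tcp_pos: [0.5907, -0.0436, 0.1102]
orientation: [0.0, 0.743, 0.669, 0.001]
ft_force: [-4.9, 1.9, 14.9]
width: 0.023
```

Request:
step_arm --increments '[0,0,0,0,0.68,0,0,0,0,0.67,0,0,0,0,0.67]'

```text
time_s: 26.65
tcp_pos: [0.5901, -0.0436, 0.1087]
orientation: [0.0, 0.743, 0.669, 0.0]
ft_force: [0.5, 0.8, 0.1]
width: 0.0277
```

Request:
step_arm --increments '[0,0,-8,0,0.67,0,0,-20,0,0.67,0,0,-50,0,0.6,0,0,-80,0,0.5,-45,0,-90,0,0.5,-90,0,-90,0,0.5,-135,0,-90,0,0.5,-180,0,-90,0,0.5]'

```text
time_s: 27.45
tcp_pos: [0.571, -0.2244, 0.2002]
orientation: [0.001, 0.743, 0.669, 0.0]
ft_force: [0.8, -0.3, -0.5]
width: 0.0429
```

```bash
python3 - <<'E'
from m import *
go(489,-270,120,67.5)
s=cap('scene');c=cap('top')
cv2.imwrite('pics/s5.png',cv2.resize(s['image'][190:330,190:345,::-1],None,fx=5,fy=4.2,interpolation=cv2.INTER_CUBIC))
cv2.imwrite('pics/t6.png',cv2.resize(c['image'][150:220,245:340,::-1],None,fx=8,fy=8,interpolation=cv2.INTER_CUBIC))
E
```

```text
t 27.45 tcp [ 571.  -224.4  200.2] yaw 83.97 tilt [ 0.0016 -0.0006] F [ 0.8 -0.3 -0.5] w 42.9 q1,6 [ -21.6 -105.6]
  INC [-54.  -76.9  80.1] turn 0.2874 rad
```

View pics/s5.png

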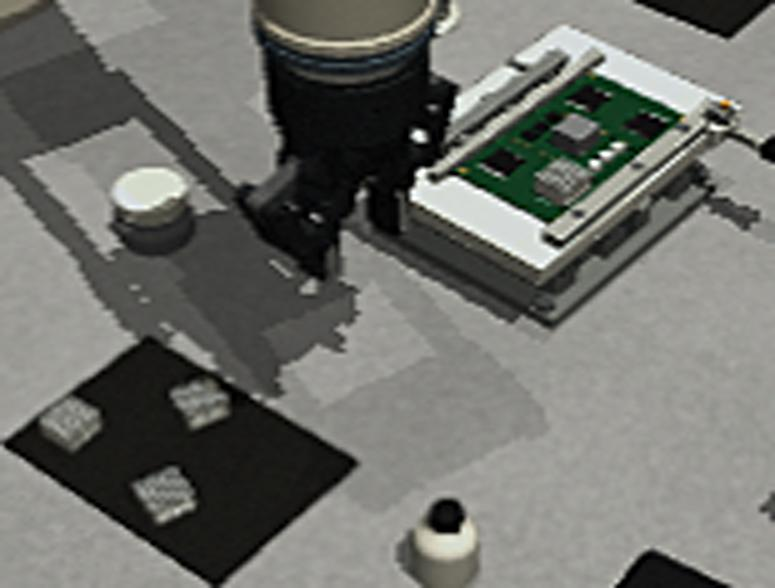

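View pics/t6.png

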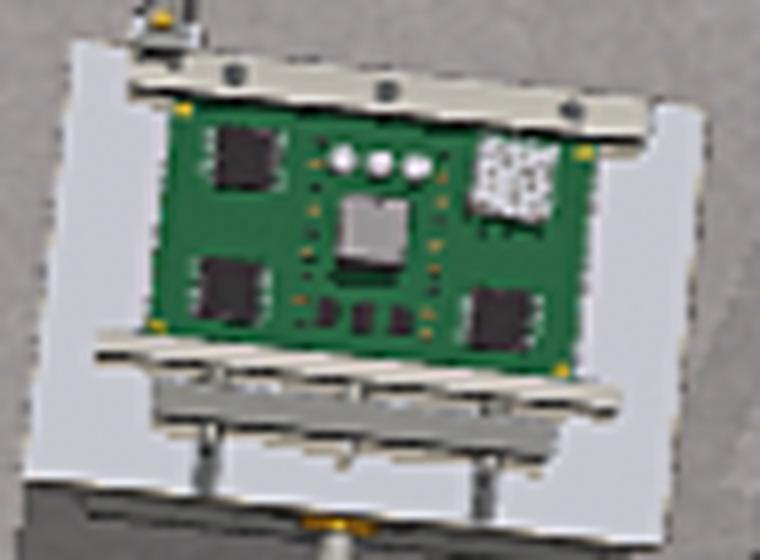

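Request:
step_arm --increments '[-20,-28,0,0.1,0.5,-40,-56,20,0.2,0.5,-54,-76.5,50,0.287,0.5,-54,-76.5,90,0.287,0.5,-54,-76.5,120,0.287,0.5,-54,-76.5,120,0.287,0.5,-54,-76.5,120,0.287,0.5]'

```text
time_s: 28.25
tcp_pos: [0.4897, -0.268, 0.0794]
orientation: [-0.0, 0.831, 0.556, -0.0]
ft_force: [0.8, -1.2, -0.1]
width: 0.0424
```

```bash
python3 - <<'E'
from m import *
go(488.6,-270,24.5,67.5)
s=cap('scene');c=cap('top')
cv2.imwrite('pics/s5.png',cv2.resize(s['image'][225:340,180:300,::-1],None,fx=6.6,fy=5.2,interpolation=cv2.INTER_CUBIC))
print('A top pred',proj(c,np.array([*chip(22,-44),108.2])/1000), (514.5)/8-.5+245,180.5/8-.5+150)
E
```

```text
t 28.25 tcp [ 489.7 -268.    79.4] yaw 67.51 tilt [-0.0002  0.0002] F [ 0.8 -1.2 -0.1] w 42.4 q1,6 [-28.8 -96.4]
  INC [-2.3 -0.3 54.9] turn 0.0002 rad
A top pred [309.08705694 171.41217128] 308.8125 172.0625
```

View pics/s5.png

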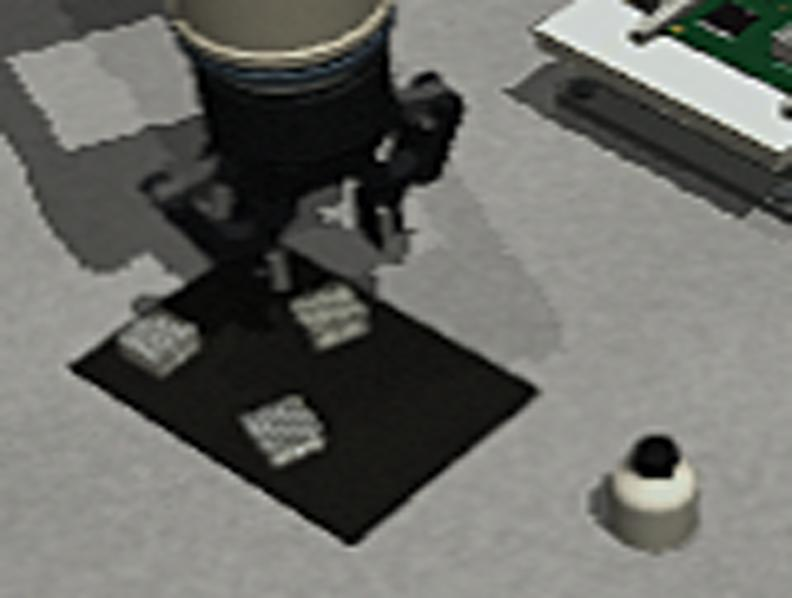

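Request:
step_arm --increments '[-1.5,0,30,0,0.5,-1.5,0,54,0,0.5,-1.5,0,54,0,0.5,-1.5,0,54,0,0.95,-1.5,0,54,0,0.95,-1.5,0,54,0,0.95,-1.5,0,54,0,0.95]'

```text
time_s: 29.05
tcp_pos: [0.49, -0.2703, 0.0265]
orientation: [0.001, 0.831, 0.556, 0.001]
ft_force: [-0.2, 1.3, 8.5]
width: 0.0222
```

```bash
python3 - <<'E'
from m import *
go(*chip(-22,-44),160,83.93)
E
```

```text
t 29.05 tcp [ 490.  -270.3   26.5] yaw 67.49 tilt [ 0.0028 -0.0014] F [-0.2  1.3  8.5] w 22.2 q1,6 [-29.  -96.5]
  INC [ 234.9  -35.8 -133.7] turn -0.2869 rad
```

Request:
step_arm --increments '[0,0,-45,0,0.95,0,0,-90,0,0.95,0,0,-130,0,0.95,45,-7,-134,-0.06,0.95,92,-14,-134,-0.12,0.95,139,-21,-134,-0.18,0.95,186,-28,-134,-0.25,0.95,233,-35,-134,-0.287,0.95]'

```text
time_s: 29.85
tcp_pos: [0.5461, -0.0393, 0.1599]
orientation: [0.001, 0.743, 0.67, 0.001]
ft_force: [0.7, -0.1, -0.5]
width: 0.0222
```

Request:
step_arm --increments '[1,-0.5,0,0,0.95,1,-0.5,0,0,0.95,1,-0.5,0,0,0.95]'

```text
time_s: 30.15
tcp_pos: [0.545, -0.0406, 0.159]
orientation: [0.0, 0.744, 0.669, 0.0]
ft_force: [-0.0, -0.4, 0.3]
width: 0.0232
```

```bash
python3 - <<'E'
from m import *
go(*chip(-22,-44),110.5,83.93)
E
```

```text
t 30.15 tcp [545.  -40.6 159. ] yaw 83.92 tilt [ 0.0004 -0.0004] F [-0.  -0.4  0.3] w 23.2 q1,6 [ -4.4 -88.3]
  INC [ 1.4  1.3 48.5] turn -0.0002 rad
```

Request:
step_arm --increments '[1.4,1.3,20,0,0.95,1.4,1.3,40,0,0.95,1.4,1.3,46,0,0.95,1.4,1.3,48,0,0.95,1.4,1.3,49,0,0.95,1.4,1.3,49,0,0.95]'

```text
time_s: 30.75
tcp_pos: [0.5458, -0.0401, 0.1107]
orientation: [-0.0, 0.744, 0.668, -0.001]
ft_force: [-4.5, -2.0, 6.7]
width: 0.0224
```

```bash
python3 - <<'E'
from m import *
go(*chip(-22,-44),110.3,83.93)
s=cap('scene')
cv2.imwrite('pics/s5.png',cv2.resize(s['image'][190:250,265:345,::-1],None,fx=10,fy=10,interpolation=cv2.INTER_CUBIC))
E
```

```text
t 30.75 tcp [545.8 -40.1 110.7] yaw 83.85 tilt [-0.0015 -0.0004] F [-4.5 -2.   6.7] w 22.4 q1,6 [ -4.3 -88.2]
  INC [0.7 0.6 0.4] turn -0.0013 rad
```

View pics/s5.png

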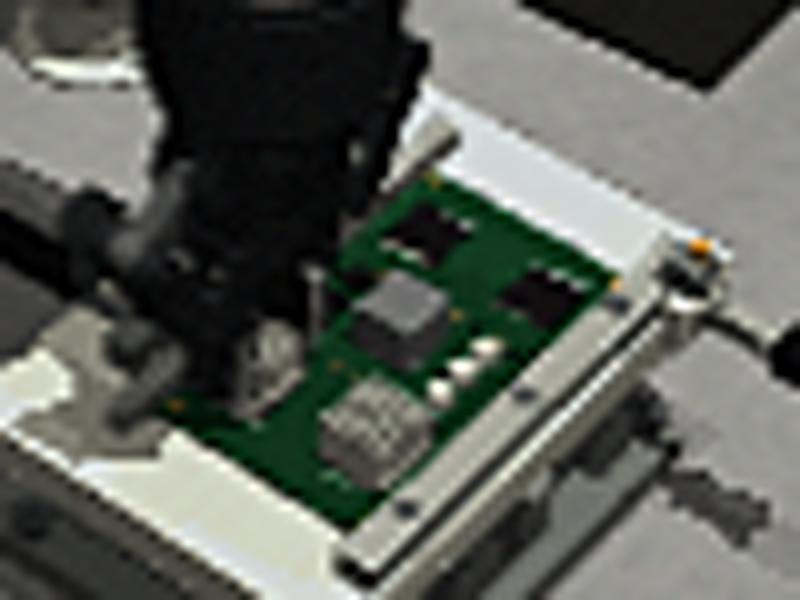

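Request:
step_arm --increments '[0.3,0,-0.3,0,0.95,0.3,0,-0.3,0,0.67,0.3,0,-0.3,0,0.67,0.3,0,-0.3,0,0.67]'

```text
time_s: 31.2
tcp_pos: [0.5468, -0.0387, 0.11]
orientation: [0.0, 0.744, 0.669, 0.0]
ft_force: [0.7, -0.9, -0.2]
width: 0.0282
```

Request:
step_arm --increments '[0,0,-8,0,0.67,0,0,-20,0,0.67,0,0,-50,0,0.6,0,0,-80,0,0.5,-45,0,-90,0,0.5,-90,0,-90,0,0.5,-135,0,-90,0,0.5,-180,0,-90,0,0.5]'

```text
time_s: 32.0
tcp_pos: [0.5277, -0.2191, 0.2015]
orientation: [0.001, 0.743, 0.669, 0.0]
ft_force: [0.4, 0.8, 0.4]
width: 0.0424
```

```bash
python3 - <<'E'
from m import *
go(518,-337,80,66.5)
s=cap('scene');c=cap('top')
cv2.imwrite('pics/s5.png',cv2.resize(s['image'][190:330,190:345,::-1],None,fx=5,fy=4.2,interpolation=cv2.INTER_CUBIC))
cv2.imwrite('pics/t6.png',cv2.resize(c['image'][150:220,245:340,::-1],None,fx=8,fy=8,interpolation=cv2.INTER_CUBIC))
E
```

```text
t 32.0 tcp [ 527.7 -219.1  201.5] yaw 83.98 tilt [ 0.0017 -0.0007] F [0.4 0.8 0.4] w 42.4 q1,6 [ -22.7 -106.7]
  INC [-118.2    2.6  121.6] turn 0.305 rad
```

View pics/s5.png

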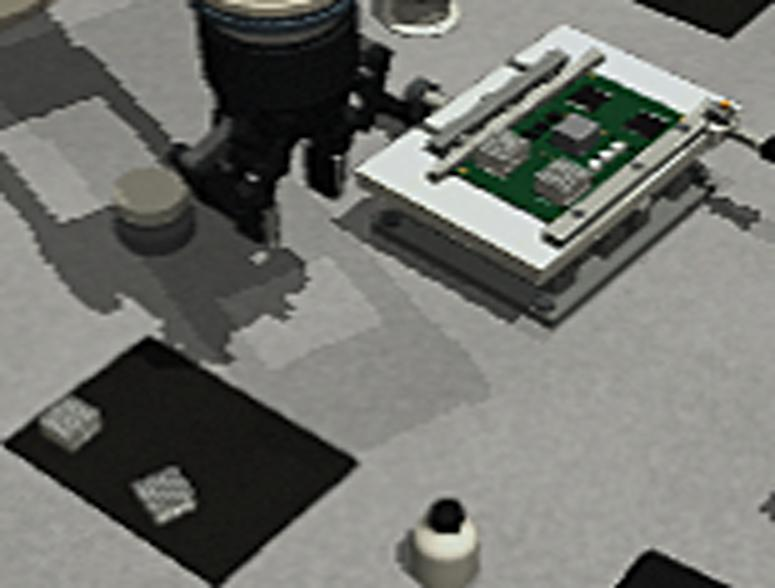

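View pics/t6.png

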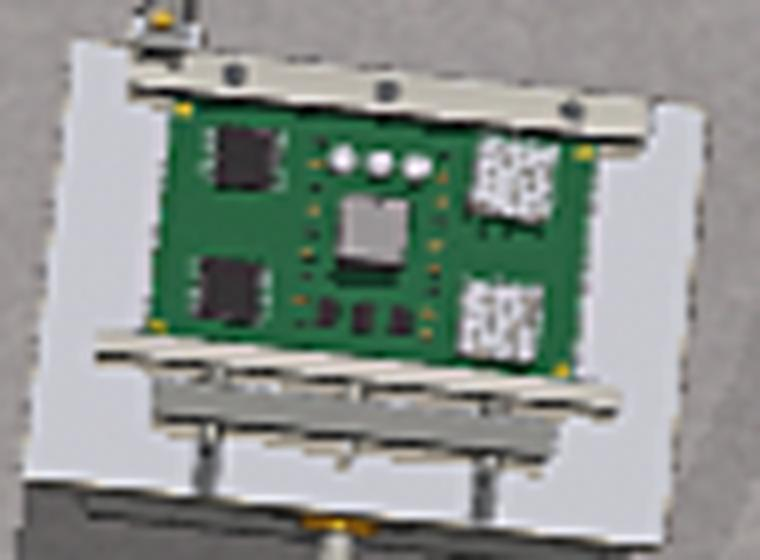

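```bash
cat >> m.py <<'E'
def placed(c):
    im=c['image'].astype(int);r,g,b=im[...,0],im[...,1],im[...,2]
    for n,(x,y) in enumerate([(-22,-44),(22,-44),(-22,44),(22,44)]):
        P=chip(x,y);u,v=proj(c,np.array([*P,108.2])/1000)
        m=np.zeros(r.shape,bool);m[int(v)-8:int(v)+10,int(u)-8:int(u)+10]=1
        mm=m&(im.mean(2)>150)&(g<r+20)
        mm=cv2.morphologyEx(mm.astype(np.uint8),cv2.MORPH_CLOSE,np.ones((3,3)))
        bl=blobs(mm,30)
        if not bl: continue
        a,ce,bm=max(bl,key=lambda q:q[0]);rr=rectz(c,bm,.1082)
        d=np.array(rr[0])-P;cc,ss=np.cos(VY),np.sin(VY)
        print('chip',n,a,'err vise',np.round([cc*d[0]+ss*d[1],-ss*d[0]+cc*d[1]],1),np.round(rr[1],1),round(rr[2],1))
E
python3 - <<'E'
from m import *
c=cap('top');placed(c)
E
```

```text
chip 0 125 err vise [-7.   1.4] [30.9 38.2] 0.1
chip 1 146 err vise [ 5.1 -0.6] [33.7 43.6] 0.1
chip 3 52 err vise [17.3  3. ] [10.4 43.6] 0.1
```

```bash
python3 - <<'E'
from m import *
c=cap('top');im=c['image'];
for y0,x0 in ((162,298),(179,296)):
    print(im[y0:y0+18,x0:x0+20].mean(2).astype(int))
for q in [(-22,-44),(22,-44)]: print(proj(c,np.array([*chip(*q),108.2])/1000),proj(c,np.array([*chip(*q),90.2])/1000))
E
```

```text
[[185 184 184 184 184 184 184 183 183 182 181 182 181 182 182 184 191 184
  140 179]
 [195 190 188 187 187 188 188 188 188 189 187 188 187 185 186 188 170  70
   79 107]
 [135 167 214 213 212 210 203 200 197 192 191 188 189 188 190 195 183 116
   79 107]
 [ 25  25  30  26  20  39  37  57 108 126 158 211 215 212 211 206 209 205
  171 161]
 [ 28  28  27  26  24  28  47  72  61  45  28  62  12   3  20  34  58 108
  130 157]
 [ 72  76  75  75  72  68  73 126 189 167  99 115  79 113  57  21  24  21
   21  15]
 [ 65  71  72  73  71  63 103 190 209 158 189 213 176 169 134 157 178  59
   75 108]
 [ 92  55  36  67  69  63  98 167 175 180 155 200 164 218 220 217 169  57
   85 126]
 [210  56  69  71  69  56 118 224 213 190 138 208 198 204 169 166 124  60
   67  64]
 [169  67  91  69  68  61 125 201 139 210 208 197 131 129 203 134  90  62
   69  65]
 [ 59  76  93  68  67  59 122 214 189 208 195 175 198 159 207 146  90  63
   69  64]
 [ 67  67  68  67  65  84 157 205 167 207 195 169 189 128 215 189  90  63
   69  63]
 [ 69  77  91  68  57  90 192 221 212 209 189 139 214 214 199 120  92  63
   68 
[... 1373 characters left out ...]
70  67  68  67  52 115 224 214 188 127 214 199 152 157 112 132  60
   68  67]
 [ 46  91 115  68  69  52 116 204 142 197 157 202 154 145 211 169 130  62
   69  67]
 [ 72  70  67  69  68  62 129 209 157 217 214 203 154 146 210 162  90  64
   69  65]
 [ 69  69  69  70  70  68 141 222 164 173 174 186 201 152 214 165  86  65
   68  62]
 [ 57  60  63  66  64  56  49  88 108 126 122 190 167 139 229 171  59  66
   66  59]
 [148 132  77  61  53  35  49  39  12  13   8  17  20  41  69  41  61  63
   81 100]
 [198 202 203 204 206 211 212 202 159 146 145 100  55  19  17  48  49  59
  108 139]]
[307.3131936  188.34305103] [306.94228178 189.38389073]
[309.08705694 171.41217128] [308.68924677 172.71831568]
```

Request:
step_arm --increments '[-45,0,0,0.1,0.5,-90,1,0,0.2,0.5,-118,2,30,0.305,0.5,-118,2,70,0.305,0.5,-118,2,110,0.305,0.5,-118,2,121,0.305,0.5,-118,2,121,0.305,0.5,-118,2,121,0.305,0.5]'

```text
time_s: 33.0
tcp_pos: [0.5185, -0.3348, 0.0806]
orientation: [0.001, 0.836, 0.549, 0.0]
ft_force: [-0.3, -0.7, 1.3]
width: 0.0426
```

```bash
python3 - <<'E'
from m import *
go(517.2,-337,24.5,66.5)
s=cap('scene');c=cap('top')
cv2.imwrite('pics/s5.png',cv2.resize(s['image'][225:340,180:300,::-1],None,fx=6.6,fy=5.2,interpolation=cv2.INTER_CUBIC))
E
```

```text
t 33.0 tcp [ 518.5 -334.8   80.6] yaw 66.53 tilt [ 0.0016 -0.0009] F [-0.3 -0.7  1.3] w 42.6 q1,6 [-33.  -99.5]
  INC [-2.5 -0.4 56.1] turn 0.0005 rad
```

View pics/s5.png

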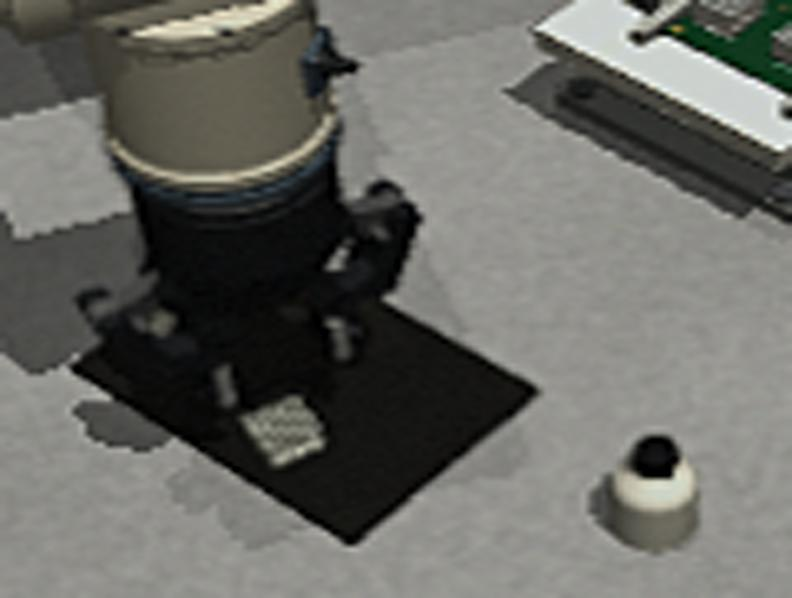

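Request:
step_arm --increments '[-2,-0.5,30,0,0.5,-2,-0.5,55.5,0,0.5,-2,-0.5,55.5,0,0.5,-2,-0.5,55.5,0,0.95,-2,-0.5,55.5,0,0.95,-2,-0.5,55.5,0,0.95,-2,-0.5,55.5,0,0.95]'

```text
time_s: 33.8
tcp_pos: [0.5171, -0.3373, 0.0253]
orientation: [0.001, 0.836, 0.548, 0.001]
ft_force: [-0.4, 0.4, 7.6]
width: 0.0227
```

```bash
python3 - <<'E'
from m import *
go(*chip(22,44),160,83.93)
E
```

```text
t 33.8 tcp [ 517.1 -337.3   25.3] yaw 66.47 tilt [ 0.0025 -0.0016] F [-0.4  0.4  7.6] w 22.7 q1,6 [-33.3 -99.7]
  INC [ 381.9  -76.1 -135.1] turn -0.3048 rad
```

Request:
step_arm --increments '[0,0,-45,0,0.95,0,0,-90,0,0.95,0,0,-130,0,0.95,46,-9,-137,-0.06,0.95,93,-18,-137,-0.12,0.95,140,-28,-137,-0.18,0.95,187,-37,-137,-0.25,0.95,234,-46,-137,-0.305,0.95]'

```text
time_s: 34.6
tcp_pos: [0.5676, -0.102, 0.1616]
orientation: [0.001, 0.743, 0.67, 0.001]
ft_force: [1.4, -0.2, 0.6]
width: 0.0225
```

```bash
python3 - <<'E'
from m import *
go(*chip(22,44),160,83.93)
E
```

```text
t 34.6 tcp [ 567.6 -102.   161.6] yaw 84.08 tilt [ 0.0017 -0.0003] F [ 1.4 -0.2  0.6] w 22.5 q1,6 [-10.3 -94.4]
  INC [147.9  16.7   1.6] turn 0.0026 rad
```

Request:
step_arm --increments '[46,5,0,0.003,0.95,93,10,0,0.003,0.95,140,16,0,0.003,0.95,147,16.7,0,0.003,0.95,147,16.7,0,0.003,0.95,147,16.7,0,0.003,0.95]'

```text
time_s: 35.2
tcp_pos: [0.5991, 0.0399, 0.1607]
orientation: [0.0, 0.744, 0.668, -0.0]
ft_force: [0.1, -0.6, -0.3]
width: 0.0225
```

```bash
python3 - <<'E'
from m import *
go(*chip(22,44),109.5,83.93)
s=cap('scene')
cv2.imwrite('pics/s5.png',cv2.resize(s['image'][190:250,265:345,::-1],None,fx=10,fy=10,interpolation=cv2.INTER_CUBIC))
E
```

```text
t 35.2 tcp [599.1  39.9 160.7] yaw 83.78 tilt [ 0.0001 -0.0004] F [ 0.1 -0.6 -0.3] w 22.5 q1,6 [  3.7 -80.1]
  INC [ 3.5  0.  51.2] turn -0.0026 rad
```

View pics/s5.png

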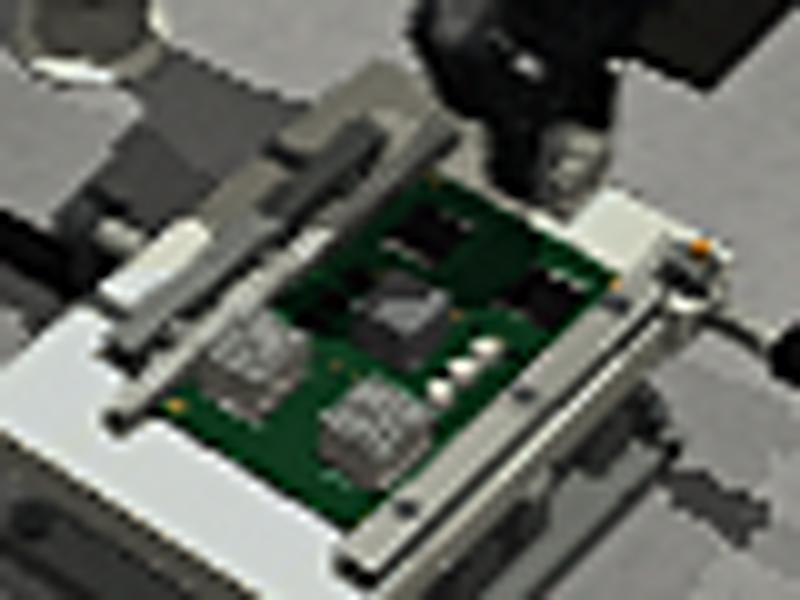

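Request:
step_arm --increments '[3.4,0,20,0,0.95,3.4,0,40,0,0.95,3.4,0,47,0,0.95,3.4,0,49,0,0.95,3.4,0,49,0,0.95]'

```text
time_s: 35.75
tcp_pos: [0.5998, 0.0433, 0.1118]
orientation: [0.0, 0.745, 0.667, 0.0]
ft_force: [-0.2, -0.1, -0.3]
width: 0.0224
```

```bash
python3 - <<'E'
from m import *
go(*chip(22,44),109.5,83.93)
E
```

```text
t 35.75 tcp [599.8  43.3 111.8] yaw 83.71 tilt [ 0.0001 -0.    ] F [-0.2 -0.1 -0.3] w 22.4 q1,6 [  4.  -79.7]
  INC [ 0.1 -0.3  2.3] turn -0.0039 rad
```

Request:
step_arm --increments '[0,0,1,-0.004,0.95,0,0,2,-0.004,0.95,0,0,2.6,-0.004,0.95,0,0,2.6,-0.004,0.95]'

```text
time_s: 36.15
tcp_pos: [0.6, 0.0441, 0.1095]
orientation: [0.0, 0.743, 0.669, 0.0]
ft_force: [-0.6, -1.5, 4.5]
width: 0.0227
```

Request:
step_arm --increments '[0,0,-0.3,0,0.67,0,0,-0.3,0,0.67,0,0,-0.3,0,0.67]'

```text
time_s: 36.45
tcp_pos: [0.5996, 0.0441, 0.109]
orientation: [-0.0, 0.743, 0.669, -0.0]
ft_force: [0.1, -0.1, 0.2]
width: 0.0284
```

Request:
step_arm --increments '[0,0,-8,0,0.67,0,0,-20,0,0.67,0,0,-50,0,0.6,0,0,-80,0,0.5,-45,0,-90,0,0.5,-90,0,-90,0,0.5,-135,-20,-90,0,0.5,-180,-40,-90,0,0.5]'

```text
time_s: 37.25
tcp_pos: [0.5408, -0.1323, 0.2004]
orientation: [0.001, 0.743, 0.669, 0.0]
ft_force: [0.1, -0.0, -0.6]
width: 0.0432
```

Request:
step_arm --increments '[-45,-20,0,0,0.5,-90,-40,0,0,0.5,-90,-40,0,0,0.5,-90,-40,0,0,0.5]'

```text
time_s: 37.65
tcp_pos: [0.4917, -0.2171, 0.2002]
orientation: [0.001, 0.744, 0.668, 0.0]
ft_force: [0.2, 1.5, 0.5]
width: 0.0425
```

```bash
python3 - <<'E'
from m import *
go(438.4,-325.3,80,88.6)
s=cap('scene');c=cap('top')
cv2.imwrite('pics/s5.png',cv2.resize(s['image'][190:330,190:345,::-1],None,fx=5,fy=4.2,interpolation=cv2.INTER_CUBIC))
cv2.imwrite('pics/t6.png',cv2.resize(c['image'][150:220,245:340,::-1],None,fx=8,fy=8,interpolation=cv2.INTER_CUBIC))
E
```

```text
t 37.65 tcp [ 491.7 -217.1  200.2] yaw 83.83 tilt [ 0.0014 -0.0003] F [0.2 1.5 0.5] w 42.5 q1,6 [ -24.  -107.8]
  INC [-113.2  -41.6  120.2] turn -0.0832 rad
```

View pics/s5.png

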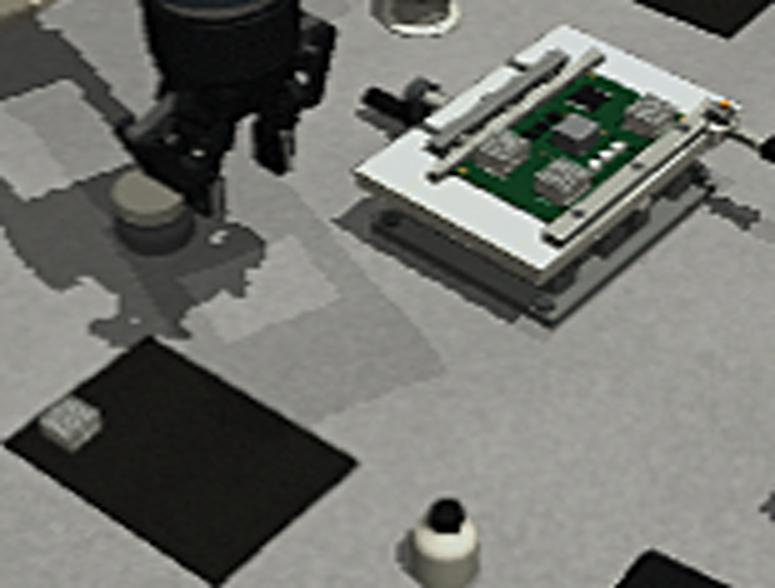

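View pics/t6.png

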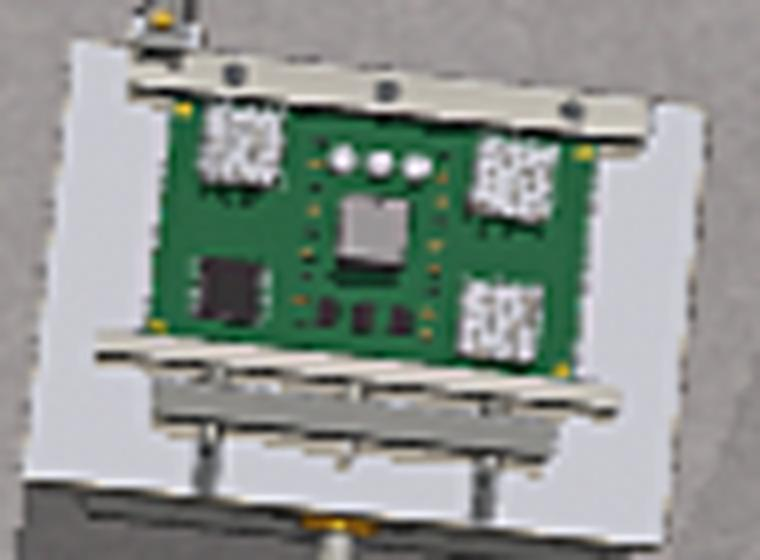

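Request:
step_arm --increments '[-45,-17,0,-0.04,0.5,-90,-33,10,-0.083,0.5,-112.5,-41.5,40,-0.083,0.5,-112.5,-41.5,80,-0.083,0.5,-112.5,-41.5,120,-0.083,0.5,-112.5,-41.5,120,-0.083,0.5,-112.5,-41.5,120,-0.083,0.5,-112.5,-41.5,120,-0.083,0.5]'

```text
time_s: 38.55
tcp_pos: [0.4406, -0.3238, 0.0811]
orientation: [0.001, 0.714, 0.7, 0.0]
ft_force: [0.1, 0.3, 0.1]
width: 0.0427
```

```bash
python3 - <<'E'
from m import *
go(438.4,-325.4,24.8,88.6)
s=cap('scene');c=cap('top')
cv2.imwrite('pics/s5.png',cv2.resize(s['image'][225:340,180:300,::-1],None,fx=6.6,fy=5.2,interpolation=cv2.INTER_CUBIC))
E
```

```text
t 38.55 tcp [ 440.6 -323.8   81.1] yaw 88.83 tilt [ 0.0023 -0.0016] F [0.1 0.3 0.1] w 42.7 q1,6 [ -36.5 -125.3]
  INC [-1.6 -2.3 56.3] turn 0.004 rad
```

View pics/s5.png

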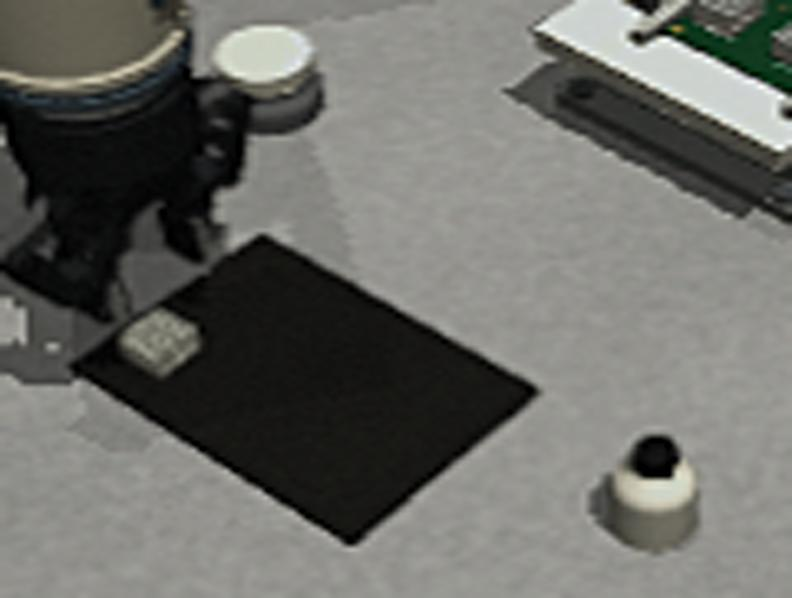

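Request:
step_arm --increments '[-1.2,-1.7,30,0,0.5,-1.2,-1.7,56,0,0.5,-1.2,-1.7,56,0,0.5,-1.2,-1.7,56,0,0.95,-1.2,-1.7,56,0,0.95,-1.2,-1.7,56,0,0.95,-1.2,-1.7,56,0,0.95]'

```text
time_s: 39.35
tcp_pos: [0.4381, -0.3255, 0.0248]
orientation: [0.001, 0.715, 0.699, 0.0]
ft_force: [-0.6, 0.8, 7.8]
width: 0.0229
```

```bash
python3 - <<'E'
from m import *
go(*chip(-22,44),160,83.93)
E
```

```text
t 39.35 tcp [ 438.1 -325.5   24.8] yaw 88.75 tilt [ 0.0022 -0.0016] F [-0.6  0.8  7.8] w 22.9 q1,6 [ -36.8 -125.5]
  INC [ 375.8  109.8 -135.6] turn 0.0841 rad
```

Request:
step_arm --increments '[0,0,-45,0,0.95,0,0,-90,0,0.95,0,0,-130,0,0.95,45,13,-137,0.02,0.95,91,26,-137,0.04,0.95,137,40,-137,0.06,0.95,184,54,-137,0.084,0.95,230,67,-137,0.084,0.95]'

```text
time_s: 40.15
tcp_pos: [0.5098, -0.0945, 0.1613]
orientation: [0.001, 0.744, 0.668, 0.001]
ft_force: [1.1, -0.8, 0.1]
width: 0.023
```

Request:
step_arm --increments '[46,8,0,0,0.95,92,17,0,0,0.95,138,27,0,0,0.95,144,30,0,0,0.95,144,30,0,0,0.95,144,30,0,0,0.95]'

```text
time_s: 40.75
tcp_pos: [0.5538, 0.0431, 0.1603]
orientation: [0.0, 0.743, 0.669, -0.0]
ft_force: [-0.8, 0.1, -0.5]
width: 0.0225
```

```bash
python3 - <<'E'
from m import *
go(*chip(-22,44),109.0,83.93)
s=cap('scene')
cv2.imwrite('pics/s5.png',cv2.resize(s['image'][190:250,265:345,::-1],None,fx=10,fy=10,interpolation=cv2.INTER_CUBIC))
E
```

```text
t 40.75 tcp [553.8  43.1 160.3] yaw 83.95 tilt [-0.0002 -0.0004] F [-0.8  0.1 -0.5] w 22.5 q1,6 [  4.3 -79.6]
  INC [ 5.2  1.5 51.3] turn 0.0003 rad
```

View pics/s5.png

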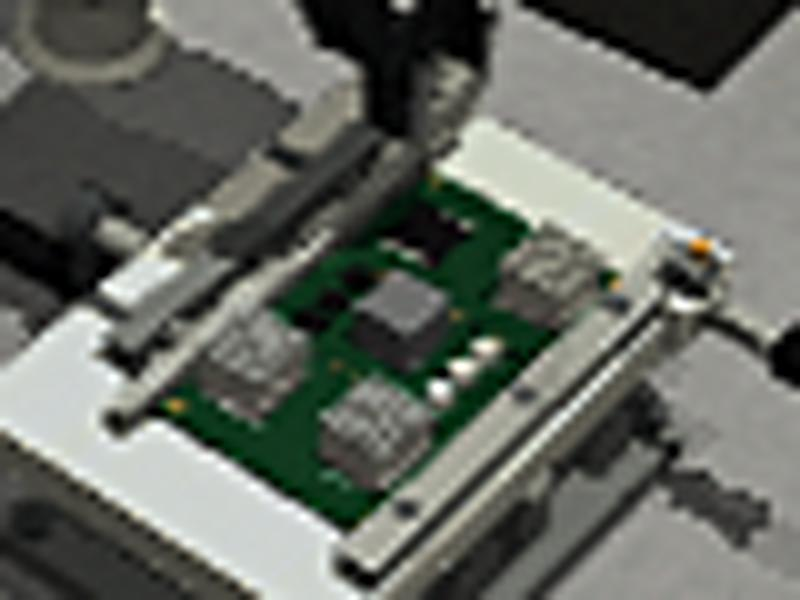

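Request:
step_arm --increments '[4.9,1.5,20,0,0.95,4.9,1.5,40,0,0.95,4.9,1.5,47,0,0.95,4.9,1.5,49,0,0.95,4.9,1.5,49,0,0.95]'

```text
time_s: 41.3
tcp_pos: [0.5562, 0.0477, 0.1114]
orientation: [0.0, 0.744, 0.668, -0.0]
ft_force: [-0.4, 0.5, -0.5]
width: 0.0227
```

```bash
python3 - <<'E'
from m import *
go(*chip(-22,44),109.0,83.93)
E
```

```text
t 41.3 tcp [556.2  47.7 111.4] yaw 83.88 tilt [ 0. -0.] F [-0.4  0.5 -0.5] w 22.7 q1,6 [  4.8 -79.1]
  INC [ 0.3 -0.5  2.4] turn -0.0009 rad
```

Request:
step_arm --increments '[0.2,-0.4,1,0,0.95,0.2,-0.4,2,0,0.95,0.2,-0.4,2.7,0,0.95,0.2,-0.4,2.7,0,0.95]'

```text
time_s: 41.7
tcp_pos: [0.5561, 0.0487, 0.109]
orientation: [0.0, 0.743, 0.669, 0.0]
ft_force: [-0.8, -1.0, 3.8]
width: 0.0228
```

Request:
step_arm --increments '[0,0,-0.3,0,0.67,0,0,-0.3,0,0.67,0,0,-0.3,0,0.67]'

```text
time_s: 42.0
tcp_pos: [0.5558, 0.0487, 0.1087]
orientation: [-0.0, 0.744, 0.669, -0.0]
ft_force: [0.2, -0.6, -0.4]
width: 0.0283
```

Request:
step_arm --increments '[0,0,-8,0,0.67,0,0,-20,0,0.67,0,0,-50,0,0.6,0,0,-80,0,0.5,-45,0,-90,0,0.5,-90,0,-90,0,0.5,-135,-20,-90,0,0.5,-180,-40,-90,0,0.5]'

```text
time_s: 42.8
tcp_pos: [0.4967, -0.1276, 0.2]
orientation: [0.001, 0.743, 0.669, 0.0]
ft_force: [0.6, -0.3, 0.1]
width: 0.0427
```

Request:
step_arm --increments '[-45,-10,0,0,0.5,-90,-20,0,0,0.5,-120,-20,0,0,0.5,-120,-20,0,0,0.5]'

```text
time_s: 43.2
tcp_pos: [0.4642, -0.2467, 0.2001]
orientation: [0.001, 0.745, 0.667, 0.0]
ft_force: [0.1, -0.9, 0.8]
width: 0.0425
```

```bash
python3 - <<'E'
from m import *
go(438.4,-325.3,80,88.6)
s=cap('scene');c=cap('top','t9.png')
cv2.imwrite('pics/s5.png',cv2.resize(s['image'][180:255,255:345,::-1],None,fx=8,fy=7.8,interpolation=cv2.INTER_CUBIC))
cv2.imwrite('pics/t6.png',cv2.resize(c['image'][130:230,245:340,::-1],None,fx=6,fy=6,interpolation=cv2.INTER_CUBIC))
E
```

```text
t 43.2 tcp [ 464.2 -246.7  200.1] yaw 83.74 tilt [ 0.0018 -0.0018] F [ 0.1 -0.9  0.8] w 42.5 q1,6 [ -28.1 -111.8]
  INC [-80.7 -17.4 120.2] turn -0.0848 rad
```

View pics/s5.png

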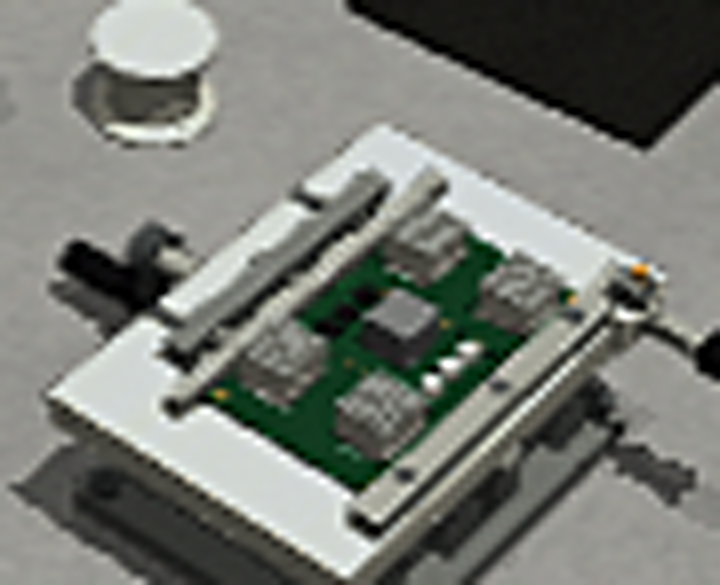

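View pics/t6.png

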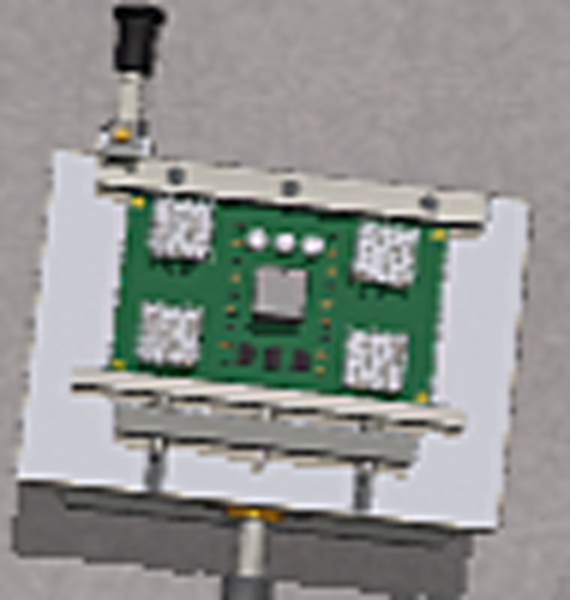

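```bash
python3 - <<'E'
from m import *
c=cap('top');im=c['image'].astype(int);g=im[...,1];r=im[...,0]
for q in [(-22,-44),(22,-44),(-22,44),(22,44)]:
    u,v=proj(c,np.array([*chip(*q),108.2])/1000); t=proj(c,vw(*q,0)*0+np.array([*chip(*q),90.2])/1000)
    y0,x0=int(round(v)),int(round(u)); 
    w=im[y0-7:y0+8,x0-8:x0+9].mean(2); 
    m=(w>100)
    # rows/cols with solid coverage
    rows=np.nonzero(m.sum(1)>=6)[0];cols=np.nonzero(m[3:12].sum(0)>=5)[0]
    print(q,'pred top',(round(u,1),round(v,1)),'cols',cols.min()+x0-8,cols.max()+x0-8,'rows',rows+y0-7)
s=cap('scene','s9.png')
E
```

```text
(-22, -44) pred top (np.float64(307.3), np.float64(188.3)) cols 302 312 rows [185 186 187 188 189 190 191 192 193 194]
(22, -44) pred top (np.float64(309.1), np.float64(171.4)) cols 304 313 rows [164 165 167 168 169 170 171 172 173 174 175 176]
(-22, 44) pred top (np.float64(273.0), np.float64(184.7)) cols 268 277 rows [181 182 183 184 185 186 187 188 189]
(22, 44) pred top (np.float64(274.9), np.float64(167.7)) cols 270 279 rows [161 162 163 164 165 166 167 168 169 170 171 172]
```

View pics/s9.png

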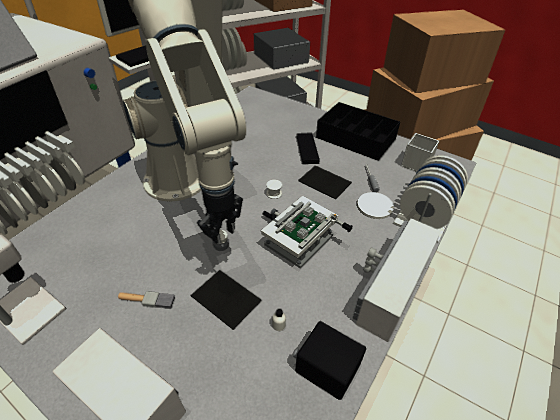

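All checks agree to within about 2 mm, so I'm handing in.

```bash
python3 - <<'E'
from h import *
print(env.close_job()); s=env.state(); print(s['time_s'],s['ft_force'])
E
```

```text
the job is handed in; nothing more can be done
None
the job is handed in; nothing more can be done
```

The job is handed in, at about 43 s of the 210 s allowed; no verdict was reported. The board is clamped in the vise, the stop bolt is drawn out, and all four heat sinks stand on chips of their own.

- **Board:** I laid it on the bed by its inductor, slid it until the stop bolt pushed back with about 9 N, then moved it on to the fixed jaw.
- **Crank:** I turned it from about 205° to about 1260°, about half a turn past the point where the jaw met the board. That should press the springs about 3 mm. I worked that out from the crank angle and did not measure it.
- **Stop bolt:** I drew the knob out 18 mm, and pictures taken after letting go show it staying out.
- **Heat sinks:** No sink was seen to be knocked aside and no grip slackened.

**Last checks:** The last pictures show the board still home and all four sinks upright and square. The gripper was clear of everything, and nothing else on the bench had visibly moved. Three sinks measured within about 1 mm of their chip's middle. The one on chip0 or chip3 (whichever is on the crank side, right end) is about 2 mm off towards the crank, inside the 5 mm limit.

**Disagreement:** The two cameras differed by 2 to 3 mm along world x, so these offsets are no finer than about that.

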